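# Dip the lid magazines and set out full refills

## Robot

A 6-joint arm with a two-finger parallel gripper is mounted at the origin on a cart in front of the work surface, level with it; the furniture and walls round the work are solid. World frame = base frame: x ahead of the robot, y to its left, z up, the work surface at z = 0. Lengths are in m, angles in rad, forces in N, time in s.
With the tool pointing down it reaches from about 0.325 to 0.9 m from the base axis. Payload 6.1 kg.
Tool frame: the origin (TCP) lies on the centre line of the jaws, within the pads' length; the fingertips stand 8 mm ahead of it and the grasp point (between the pads) lies 11 mm behind it; z points along the fingers, y is the line along which they close (so a half turn about z gives the same grasp; the last joint's range is limited). The gripper opens to 85 mm and grips with 20 to 120 N. Pads are 22 mm wide; open, the fingers measure 114 mm over their backs; the gripper's body (76 mm by 85 mm) begins 54 mm behind the grasp point. The pads swing forward as they close: fully open they stand 13 mm farther back than shut.
Start: joints at [0.979, 0.22, 1.526, -0, 1.395, -0.126], TCP at [0.281, 0.558, 0.239] pointing down, gripper open.
Joint ranges: [-2.98, 2.98], [-0.91, 2.08], [0.09, 2.57], [-1.24, 4.39], [0.2, 2.65], [-2.68, 2.68]. Speed limits (rad/s): [2.57, 2.57, 3.01, 3.14, 3.14, 3.14].

## Interface

Orientations are given as a unit quaternion [x, y, z, w].
In Python, from station import robot gives the robot as it stands. The module is installed in compiled form; this text tells all that it offers.
- The arm moves only by the tool step_arm, never from a script. Its argument "rows" is a list of rows, each a list of 7 numbers: the shift along the tool's x, y, z in cm, then the turn, a rotation vector about the tool's x, y, z in rad, then the opening in per cent of the stroke, from 0 (shut) to 100 (fully open). In form: [[dx, dy, dz, rx, ry, rz, grip], ...]. A call has 1 to 12 rows; each row is the pose to reach, as a shift and turn from the pose commanded when the call began, along the tool's axes at that moment; what a row does not reach only later rows make up. A row lasts 1/8 s, in which the tool goes at most 62.5 mm and 10.7 degrees, less where a joint would pass 70% of its speed; a pose out of reach is approached as far as the arm can. A call with a gripper value outside its range is refused whole. The fingers move at their own pace and stop on an object; "grip_force" is the grip in N (left out, the last holds). Time passes only in rows, so rows that repeat a pose let the fingers close. It gives the time, the measured TCP pose, the force, the opening and the grip force at its end, in the units of the state.
- robot.get_state(): the state, without advancing time (a new reading comes with each control period).
- robot.read_camera(name): name is "scene" or "top" or "wrist"; returns the picture (400x640x3 uint8, blue, green, red); there is no depth.
- robot.camera_model(name): a dict with "fx", "fy", "cx", "cy" (pixels), "R" (3x3) and "t" (3): a world point X has camera coordinates R X + t. Camera axes: x right, y down, z forward; pixel columns grow to the right and rows downward; lengths in m; the calibration is good to about 2 mm. A picture is of the moment at which its call begins: read the wrist's pose just before it. camera_model takes no time and is no camera call; for the wrist camera it gives the pose at the moment of the call.
- robot.finish_job(): hands the job in; it is judged then, once.
The state is a dict: "clock": time; "qpos": joint angles; "dq": joint speeds; "joint_efforts": joint torques, N m; "ee_pos": TCP position; "tcp_rot": TCP orientation; "contact_force": force on the tool from outside, world axes, zero at the start; "ft_torque": the same for the moment, N m; "gripper_width": finger opening in m; "gripper_force": force on a finger pad.
Only numpy, scipy, OpenCV 4.12 (cv2) and the standard library are available. Lean on these libraries where they do the work, as an engineer would, in place of code of your own. Each camera call takes 0.05 s, during which the arm holds its last target. There are 200 camera calls.

## Task

Find out with the dip rod which lid magazines have run low: lower it down the hole in the cap until it bottoms on the lids; in a low magazine its red band disappears into the hole. Stand one full refill tin in the bay of every low magazine and none in the other bays; full and empty tins look alike and only lifting tells them apart, so put every empty one in the blue tray and leave the spare full ones standing on the counter. Hang the rod back in its stand, and leave the other things where they are.

Things in the scene. Friction and masses are not known exactly. Their poses are not given: they have to be found in the camera images.
- mag_a: one of three or four look-alike lid magazines (3 kg): aluminium column 58 mm across with black cap, 120 mm high, on a steel foot plate 84 mm wide, 6 mm thick. Origin: on the counter under the column's axis; -x side (refill bay) faces the robot. The hidden stack of lids, which does not yield, stands 85 to 110 mm below the cap's top if the magazine has run low, 30 to 55 mm if not
- mag_a_hole (a point): middle of the mouth of mag_a's dip hole, in the top of its cap, 120 mm above the counter: a straight vertical bore 20 mm across, with a bright steel rim, that goes down to the stack of lids. z is up
- mag_a_bay (a point): middle of the floor of mag_a's refill bay, 6 mm above the counter and 75 mm from the column's axis on the robot's side: a place 66 mm wide for one tin, between two guide rails and against a back stop, all 6 mm high above its floor, open to the robot. Same axes as mag_a
- mag_b: one of three or four look-alike lid magazines (3 kg): aluminium column 58 mm across with black cap, 120 mm high, on a steel foot plate 84 mm wide, 6 mm thick. Origin: on the counter under the column's axis; -x side (refill bay) faces the robot. The hidden stack of lids, which does not yield, stands 85 to 110 mm below the cap's top if the magazine has run low, 30 to 55 mm if not
- mag_b_hole (a point): middle of the mouth of mag_b's dip hole, in the top of its cap, 120 mm above the counter: a straight vertical bore 20 mm across, with a bright steel rim, that goes down to the stack of lids. z is up
- mag_b_bay (a point): middle of the floor of mag_b's refill bay, 6 mm above the counter and 75 mm from the column's axis on the robot's side: a place 66 mm wide for one tin, between two guide rails and against a back stop, all 6 mm high above its floor, open to the robot. Same axes as mag_b
- mag_c: one of three or four look-alike lid magazines (3 kg): aluminium column 58 mm across with black cap, 120 mm high, on a steel foot plate 84 mm wide, 6 mm thick. Origin: on the counter under the column's axis; -x side (refill bay) faces the robot. The hidden stack of lids, which does not yield, stands 85 to 110 mm below the cap's top if the magazine has run low, 30 to 55 mm if not
- mag_c_hole (a point): middle of the mouth of mag_c's dip hole, in the top of its cap, 120 mm above the counter: a straight vertical bore 20 mm across, with a bright steel rim, that goes down to the stack of lids. z is up
- mag_c_bay (a point): middle of the floor of mag_c's refill bay, 6 mm above the counter and 75 mm from the column's axis on the robot's side: a place 66 mm wide for one tin, between two guide rails and against a back stop, all 6 mm high above its floor, open to the robot. Same axes as mag_c
- mag_d: one of three or four look-alike lid magazines (3 kg): aluminium column 58 mm across with black cap, 120 mm high, on a steel foot plate 84 mm wide, 6 mm thick. Origin: on the counter under the column's axis; -x side (refill bay) faces the robot. The hidden stack of lids, which does not yield, stands 85 to 110 mm below the cap's top if the magazine has run low, 30 to 55 mm if not
- mag_d_hole (a point): middle of the mouth of mag_d's dip hole, in the top of its cap, 120 mm above the counter: a straight vertical bore 20 mm across, with a bright steel rim, that goes down to the stack of lids. z is up
- mag_d_bay (a point): middle of the floor of mag_d's refill bay, 6 mm above the counter and 75 mm from the column's axis on the robot's side: a place 66 mm wide for one tin, between two guide rails and against a back stop, all 6 mm high above its floor, open to the robot. Same axes as mag_d
- dip_rod: dip rod, 100 g: steel rod 8 mm across, red band 62 to 72 mm from the tip; round black collar 24 mm across at 122 to 128 mm; then a flat black handle 26 mm (x) by 14 mm (y), up to 180 mm from the tip. Origin: the tip; z along the rod to the handle. It starts upright in its stand, hanging by the collar
- rod_stand: grey upright stand of the dip rod, fixed: tube 30 mm in diameter and 126 mm high on a round base of 60 mm. Origin: on the counter, on the axis. The rod hangs in it by its collar with its tip 4 mm above the counter. The mouth, 126 mm above the counter, is a vertical bore 16 mm across
- tin_1: refill tin for lids: closed brown board drum 55 mm in diameter and 76 mm high with a white press-on cap (57 mm) and a paper band with a green stripe. Origin: middle of its underside; z up. Full ones and empty ones look exactly alike: a full tin weighs 430 to 570 g, an empty one 75 to 105 g. Five or six tins are there
- tin_2: refill tin for lids: closed brown board drum 55 mm in diameter and 76 mm high with a white press-on cap (57 mm) and a paper band with a green stripe. Origin: middle of its underside; z up. Full ones and empty ones look exactly alike: a full tin weighs 430 to 570 g, an empty one 75 to 105 g. Five or six tins are there
- tin_3: refill tin for lids: closed brown board drum 55 mm in diameter and 76 mm high with a white press-on cap (57 mm) and a paper band with a green stripe. Origin: middle of its underside; z up. Full ones and empty ones look exactly alike: a full tin weighs 430 to 570 g, an empty one 75 to 105 g. Five or six tins are there
- tin_4: refill tin for lids: closed brown board drum 55 mm in diameter and 76 mm high with a white press-on cap (57 mm) and a paper band with a green stripe. Origin: middle of its underside; z up. Full ones and empty ones look exactly alike: a full tin weighs 430 to 570 g, an empty one 75 to 105 g. Five or six tins are there
- tin_5: refill tin for lids: closed brown board drum 55 mm in diameter and 76 mm high with a white press-on cap (57 mm) and a paper band with a green stripe. Origin: middle of its underside; z up. Full ones and empty ones look exactly alike: a full tin weighs 430 to 570 g, an empty one 75 to 105 g. Five or six tins are there
- tin_6: refill tin for lids: closed brown board drum 55 mm in diameter and 76 mm high with a white press-on cap (57 mm) and a paper band with a green stripe. Origin: middle of its underside; z up. Full ones and empty ones look exactly alike: a full tin weighs 430 to 570 g, an empty one 75 to 105 g. Five or six tins are there
- tin_7: refill tin for lids: closed brown board drum 55 mm in diameter and 76 mm high with a white press-on cap (57 mm) and a paper band with a green stripe. Origin: middle of its underside; z up. Full ones and empty ones look exactly alike: a full tin weighs 430 to 570 g, an empty one 75 to 105 g. Five or six tins are there
- returns_tray: blue open tray for empty tins, fixed, 120 mm (x) by 210 mm (y) outside, walls 35 mm high and 4 mm thick, floor 4 mm. Origin: middle of its underside
- olive_box: food box with an orange lid, 109 x 159 x 60 mm, behind the magazines; not part of the job. Origin: middle of its underside
- label_roll: roll of white labels, 85 mm across and 40 mm high, at the left; not part of the job. Origin: middle of its underside
Not all that is in view belongs to the job. Of the things that look like the dip_rod, take the one that is farthest to the robot's right at the start.

How it is judged:
By the outcome, as a careful person would: the job done as asked, in the order asked, and still so for the second after the job is handed in, with the robot touching nothing.
Of mag_a, mag_b, mag_c, mag_d only 3 to 4 are there at a start; the rules pass over those that are not, and their reading is None.
Of tin_1, tin_2, tin_3, tin_4, tin_5, tin_6, tin_7 only 5 to 6 are there at a start; the rules pass over those that are not, and their reading is None.
At some moment in a run one of tin_1, tin_2, tin_3, tin_4, tin_5, tin_6, tin_7 may be knocked a few centimetres aside while the robot is not near it.
It also fails if it takes over 210 s, if anything falls off the work surface, if the arm or the gripper's body presses on something with over 40 N, if the wrist force passes 120 N, or if a joint passes its speed limit or range.

## Working session

There is one attempt and no reset: what is moved stays moved. The work goes in short steps, Python scripts to look and compute and a tool call to move; the robot and the scene stay as the last step left them, time stands still between calls to the robot, and variables do not carry over. Pictures are saved under pics/ and viewed, at most 14 in all, crops included, and the job is handed in when it is done.

Besides the shell and the picture viewer there is one more tool, called after ">>>" in YAML: its name, and indented under it one key for each argument. step_arm: Moves the arm, as the interface text tells. Its arguments: {"type":"object","properties":{"rows":{"type":"array","items":{"type":"array","items":{"type":"number"}}},"grip_force":{"type":"number"}},"required":["rows"]}

```bash
mkdir -p pics
python3 - <<'E'
from station import robot
import cv2,numpy as np
s=robot.get_state();print({k:np.round(v,3) for k,v in s.items()})
for n in("top","scene"):
    im=robot.read_camera(n);cv2.imwrite(f"pics/{n}0.png",im)
    m=robot.camera_model(n);print(n,m["fx"],m["fy"],m["cx"],m["cy"],np.round(m["R"],3).tolist(),np.round(m["t"],3), "C",np.round(-np.array(m["R"]).T@m["t"],3))
m=robot.camera_model("wrist");print(m)
E
```

```text
{'clock': np.float64(0.0), 'qpos': array([ 0.979,  0.221,  1.528, -0.   ,  1.395, -0.126]), 'dq': array([ 0.001, -0.   ,  0.002, -0.   ,  0.   ,  0.002]), 'joint_efforts': array([-1.0000e-03, -4.9688e+01, -3.8941e+01,  0.0000e+00,  1.0000e-02,
        0.0000e+00]), 'ee_pos': array([0.28 , 0.558, 0.238]), 'tcp_rot': array([ 0.231,  0.973, -0.001, -0.   ]), 'contact_force': array([ 0.168, -0.197, -0.36 ]), 'ft_torque': array([-0.001,  0.004, -0.04 ]), 'gripper_force': np.float64(0.0), 'gripper_width': np.float64(0.086)}
top 515.8662745930228 515.8662745930228 325.0735316677948 192.41421930929533 [[0.088, -0.996, 0.003], [-0.779, -0.071, -0.624], [0.621, 0.052, -0.782]] [0.003 0.508 1.375] C [-0.459 -0.033  1.392]
scene 486.178745640833 486.178745640833 320.7678312578946 197.50443199794972 [[-0.748, -0.663, 0.01], [-0.308, 0.334, -0.891], [0.588, -0.67, -0.454]] [0.489 0.243 1.136] C [-0.227  1.004  0.727]
{'fx': 329.1217780031087, 'fy': 329.1217780031087, 'cx': 319.6486282079699, 'cy': 203.30178658226157, 'R': array([[ 0.44929766,  0.89338161, -0.00095516],
       [ 0.84515905, -0.42469867,  0.32455697],
       [ 0.28954757, -0.14662995, -0.94586567]]), 't': array([-0.62336141, -0.040801  ,  0.37985355])}
```

View pics/top0.png

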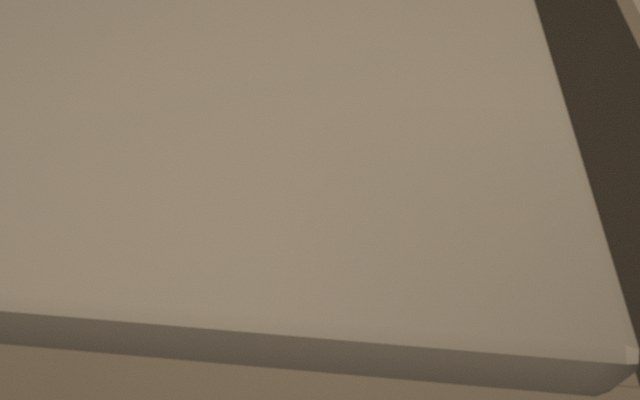

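View pics/scene0.png

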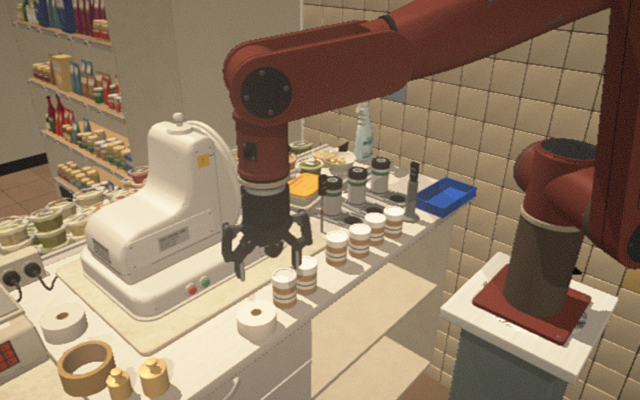

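The top view is blocked by a slab, so it is useless. The scene view shows six tins running from (284,288) to (395,221), magazines at about (333,190), (357,185) and (380,175), the stand at (413,190) and the tray at (445,197).

```bash
cat > h.py <<'E'
from station import robot
import cv2,numpy as np
from scipy.spatial.transform import Rotation as Ro
def ray(m,uv,z):
    R=np.array(m["R"]);C=-R.T@np.array(m["t"])
    d=R.T@np.array([(uv[0]-m["cx"])/m["fx"],(uv[1]-m["cy"])/m["fy"],1])
    return C+d*(z-C[2])/d[2]
def proj(m,X):
    c=np.array(m["R"])@np.array(X)+np.array(m["t"]);return np.array([m["fx"]*c[0]/c[2]+m["cx"],m["fy"]*c[1]/c[2]+m["cy"]])
def go(pos,yaw=None,s=None):
    """tool shift in cm and turn for world TCP target, tool down; yaw = direction of tool y axis (deg from +y world), mod 180"""
    s=s or robot.get_state();R=Ro.from_quat(s["tcp_rot"]);R0=R.as_matrix()
    d=R0.T@(np.array(pos)-s["ee_pos"])*100
    rv=np.zeros(3)
    if yaw is not None:
        a=np.radians(yaw);y=np.array([-np.sin(a),np.cos(a),0])
        if y@R0[:,1]<0:y=-y
        z=np.array([0,0,-1.]);T=np.stack([np.cross(y,z),y,z],1)
        rv=(R.inv()*Ro.from_matrix(T)).as_rotvec()
    return np.round(d,2).tolist()+np.round(rv,3).tolist()
E
python3 - <<'E'
from h import *
m=robot.camera_model("scene")
for n,uv,z in [("tin",(284,272),.078),("tin",(307,262),.078),("tin",(337,235),.078),("tin",(360,228),.078),("tin",(375,217),.078),("tin",(395,210),.078),("cap",(333,181),.12),("cap",(357,171),.12),("cap",(380,161),.12),("standtop",(413,185),.126),("tray",(447,197),.035),("roll",(256,312),.04),("dec",(322,212),.1)]:
    print(n,np.round(ray(m,uv,z),3))
print(go([.36,.12,.33],0))
E
```

```text
tin [0.428 0.38  0.078]
tin [0.417 0.316 0.078]
tin [0.443 0.176 0.078]
tin [0.421 0.109 0.078]
tin [0.426 0.034 0.078]
tin [ 0.408 -0.037  0.078]
cap [0.603 0.004 0.12 ]
cap [ 0.596 -0.102  0.12 ]
cap [ 0.59  -0.216  0.12 ]
standtop [ 0.408 -0.122  0.126]
tray [ 0.378 -0.289  0.035]
roll [0.408 0.485 0.04 ]
dec [0.525 0.141 0.1  ]
[-26.78, -35.57, -9.11, -0.002, -0.001, -0.466]
```

Run:
```python
import cv2
im=cv2.imread("pics/scene0.png")[140:340,210:500]
cv2.imwrite("pics/scene0c.png",cv2.resize(im,None,fx=2.7,fy=2.7,interpolation=cv2.INTER_CUBIC))
```

```text
(no output)
```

View pics/scene0c.png

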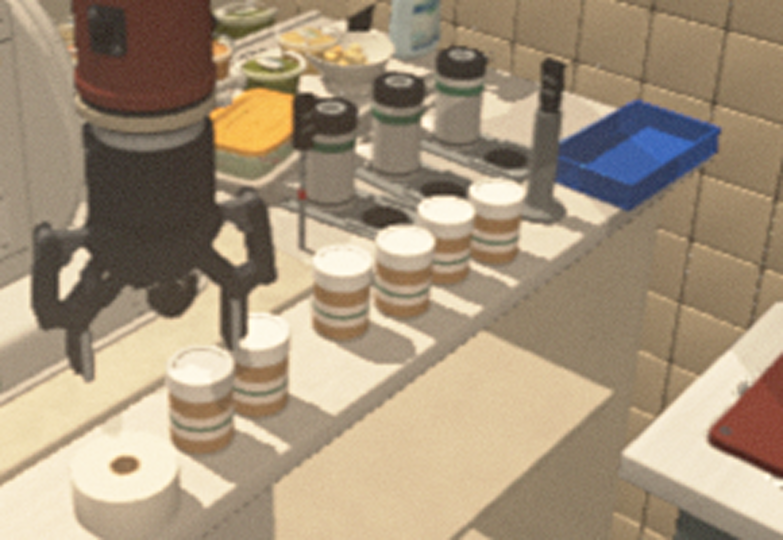

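The crop shows three magazines, a decoy rod at about (300,170) beside the leftmost one, the real rod at (550,100) in its stand, the tray, and six tins.

>>> step_arm:
  rows:
    - [-9,-12,-9,0,0,-0.15,100]
    - [-18,-24,-9,0,0,-0.3,100]
    - [-26.8,-35.6,-9,0,0,-0.466,100]
    - [-26.8,-35.6,-9,0,0,-0.466,100]
    - [-26.8,-35.6,-9,0,0,-0.466,100]
    - [-26.8,-35.6,-9,0,0,-0.466,100]
    - [-26.8,-35.6,-9,0,0,-0.466,100]
    - [-26.8,-35.6,-9,0,0,-0.466,100]
    - [-26.8,-35.6,-9,0,0,-0.466,100]
    - [-26.8,-35.6,-9,0,0,-0.466,100]

```text
clock: 1.35
ee_pos: [0.36, 0.1205, 0.329]
tcp_rot: [-0.0, 1.0, 0.0, -0.0]
contact_force: [-0.1, 0.4, -0.3]
gripper_width: 0.0852
gripper_force: 0.0
```

Run:
```python
from h import *
s=robot.get_state();print(np.round(s["ee_pos"],3),np.round(s["tcp_rot"],3),s["contact_force"])
m=robot.camera_model("wrist")
im=robot.read_camera("wrist");cv2.imwrite("pics/w1raw.png",im);cv2.imwrite("pics/w1.png",cv2.rotate(im,cv2.ROTATE_180))
np.save("w1m.npy",m,allow_pickle=True)
print(np.round(-np.array(m["R"]).T@m["t"],3))
```

```text
[0.36  0.12  0.329] [-0.  1.  0. -0.] [-0.10602593  0.41845188 -0.27377074]
[0.275 0.12  0.463]
```

View pics/w1.png

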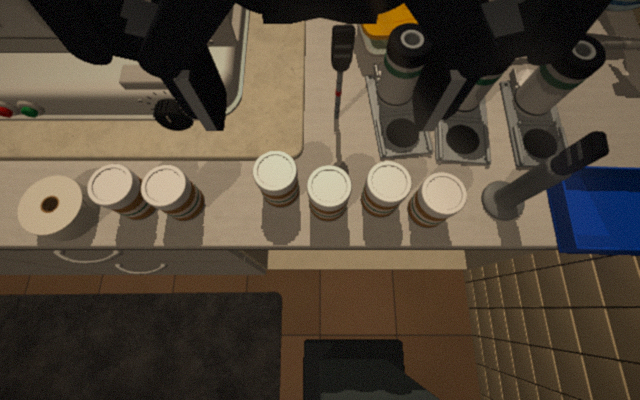

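Rotated wrist view: tin caps at (115,187), (168,187), (276,173), (329,187), (388,185) and (438,192), holes at about (411,40) and (588,50), with the middle magazine hidden behind a finger. The stand foot is at (500,200) and the handle top at (595,148).

Run:
```python
from h import *
m=np.load("w1m.npy",allow_pickle=True).item()
f=lambda u,v,z:np.round(ray(m,(639-u,399-v),z),3)
for n,u,v,z in [("hole",413,38,.12),("hole",588,50,.12),("stand",500,200,0.005),("handletop",597,146,.184),("handlemid",580,155,.16),
 ("bay1",405,133,.006),("bay2",463,138,.006),("bay3",541,143,.006),
 ("tray",553,180,.035),("tray",560,252,.035),("box",395,30,.06),
 ("dectop",343,30,.18),("decbase",338,163,0)]+[("tin",u,v,.077) for u,v in[(115,187),(168,187),(276,173),(329,187),(388,185),(438,192)]]: print(n,f(u,v,z))
print(go([.36,-.12,.36],0))
```

```text
hole [ 0.612 -0.003  0.12 ]
hole [ 0.592 -0.228  0.12 ]
stand [ 0.425 -0.144  0.005]
handletop [ 0.42  -0.142  0.184]
handlemid [ 0.423 -0.144  0.16 ]
bay1 [ 0.536 -0.014  0.006]
bay2 [ 0.527 -0.104  0.006]
bay3 [ 0.518 -0.223  0.006]
tray [ 0.445 -0.205  0.035]
tray [ 0.345 -0.191  0.035]
box [0.687 0.002 0.06 ]
dectop [0.564 0.094 0.18 ]
decbase [0.487 0.092 0.   ]
tin [0.419 0.376 0.077]
tin [0.419 0.31  0.077]
tin [0.438 0.175 0.077]
tin [0.419 0.108 0.077]
tin [0.422 0.034 0.077]
tin [ 0.412 -0.027  0.077]
[0.03, -24.07, -3.12, 0.0, -0.001, 0.001]
```

>>> step_arm:
  rows:
    - [-1,-24,-3,0,0,0,100]
    - [-1,-24,-3,0,0,0,100]
    - [-1,-24,-3,0,0,0,100]
    - [-1,-24,-3,0,0,0,100]
    - [-1,-24,-3,0,0,0,100]
    - [-1,-24,-3,0,0,0,100]
    - [-1,-24,-3,0,0,0,100]

```text
clock: 2.28
ee_pos: [0.3705, -0.1184, 0.359]
tcp_rot: [-0.002, 1.0, 0.0, -0.0]
contact_force: [0.9, 0.6, 0.8]
gripper_width: 0.0851
gripper_force: 0.0
```

Run:
```python
from h import *
s=robot.get_state();print(np.round(s["ee_pos"],3))
m=robot.camera_model("wrist");np.save("w2m.npy",m,allow_pickle=True)
im=robot.read_camera("wrist");cv2.imwrite("pics/w2.png",cv2.rotate(im,cv2.ROTATE_180))
```

```text
[ 0.371 -0.118  0.359]
```

View pics/w2.png

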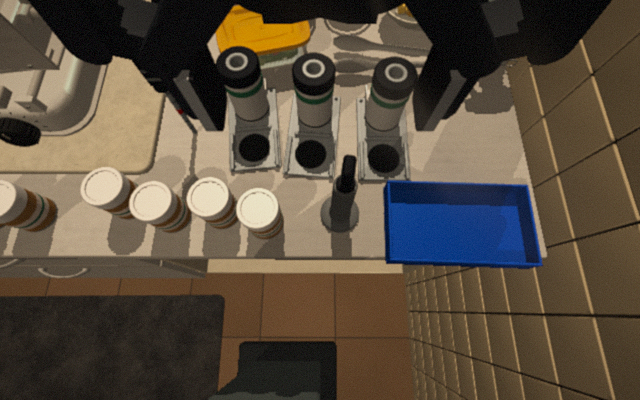

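All three holes show clearly at (237,61), (314,67) and (395,73). The rod handle top is at (349,163), the stand foot at (340,213), and the tray spans (386,182) to (540,265).

Run:
```python
from h import *
m=np.load("w2m.npy",allow_pickle=True).item()
img=cv2.imread("pics/w2.png")
f=lambda u,v,z:np.round(ray(m,(639-u,399-v),z),4)
for n,u,v,z in [("hole1",237,61,.12),("hole2",314,67,.12),("hole3",395,73,.12),("bay1",255,148,.006),("bay2",311,154,.006),("bay3",383,158,.006),("stand",340,213,.004),("htop",349,161,.184),("coll",342,190,.13),("trayTL",387,182,.035),("trayTR",529,184,.035),("trayBR",540,264,.035),("trayBL",390,260,.035)]: print(n,f(u,v,z))
# plates corners
g=img[140:235,315:375];cv2.imwrite("pics/w2h.png",cv2.resize(g,None,fx=6,fy=6,interpolation=cv2.INTER_CUBIC))
# wider tin list
hsv=cv2.cvtColor(img,cv2.COLOR_BGR2HSV)
w=((hsv[...,2]>165)&(hsv[...,1]<70)).astype(np.uint8)*255
w=cv2.morphologyEx(w,cv2.MORPH_OPEN,np.ones((5,5)))
for c in cv2.findContours(w,0,2)[0]:
    if 600<cv2.contourArea(c)<3000:
        (x,y),(a,b),_=cv2.fitEllipse(c);print("tin",round(x),round(y),round(a),round(b),f(x,y,.076))
```

```text
hole1 [ 0.6119 -0.0029  0.12  ]
hole2 [ 0.6019 -0.1104  0.12  ]
hole3 [ 0.592  -0.2216  0.12  ]
bay1 [ 0.5356 -0.0118  0.006 ]
bay2 [ 0.5249 -0.1041  0.006 ]
bay3 [ 0.5179 -0.2214  0.006 ]
stand [ 0.4254 -0.1499  0.004 ]
htop [ 0.4295 -0.1489  0.184 ]
coll [ 0.4174 -0.1449  0.13  ]
trayTL [ 0.4647 -0.2189  0.035 ]
trayTR [ 0.462  -0.4297  0.035 ]
trayBR [ 0.3446 -0.4209  0.035 ]
trayBL [ 0.3495 -0.2157  0.035 ]
tin 257 207 40 43 [ 0.4124 -0.0355  0.076 ]
tin 151 200 35 44 [0.4216 0.1063 0.076 ]
tin 208 196 37 43 [0.4278 0.0315 0.076 ]
tin 102 186 32 45 [0.4412 0.1761 0.076 ]
tin 60 79 22 49 [0.6156 0.2781 0.076 ]
```

View pics/w2h.png

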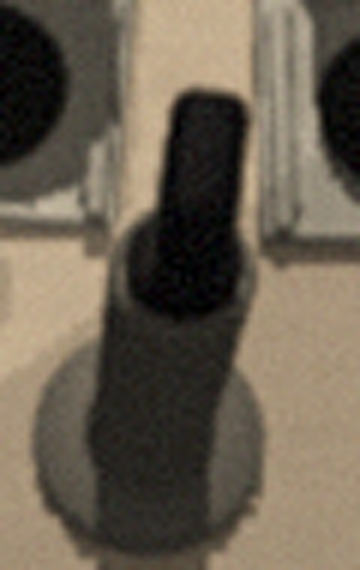

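Run:
```python
from h import *
m=np.load("w2m.npy",allow_pickle=True).item()
for ax in [(.4254,-.1499),(.4200,-.147),(.415,-.146)]:
  for n,dx,z in [("topfar",.013,.184),("topnear",-.013,.184),("collnear",-.012,.129),("mouthnear",-.015,.126),("basenear",-.03,.003),("basefar",.03,.003)]:
    p=proj(m,(ax[0]+dx,ax[1],z));u,v=639-p[0],399-p[1];print(ax,n,np.round([(u-315)*6,(v-140)*6]))
```

```text
(0.4254, -0.1499) topfar [208.  79.]
(0.4254, -0.1499) topnear [213. 218.]
(0.4254, -0.1499) collnear [188. 321.]
(0.4254, -0.1499) mouthnear [187. 340.]
(0.4254, -0.1499) basenear [152. 553.]
(0.4254, -0.1499) basefar [148. 329.]
(0.42, -0.147) topfar [192. 107.]
(0.42, -0.147) topnear [196. 248.]
(0.42, -0.147) collnear [174. 347.]
(0.42, -0.147) mouthnear [173. 367.]
(0.42, -0.147) basenear [141. 574.]
(0.42, -0.147) basefar [137. 348.]
(0.415, -0.146) topfar [187. 134.]
(0.415, -0.146) topnear [191. 276.]
(0.415, -0.146) collnear [169. 372.]
(0.415, -0.146) mouthnear [168. 391.]
(0.415, -0.146) basenear [137. 594.]
(0.415, -0.146) basefar [133. 367.]
```

>>> step_arm:
  rows:
    - [-5.45,-3.15,6,0,0,0.07,70]
    - [-5.45,-3.15,11,0,0,0.07,70]
    - [-5.45,-3.15,11,0,0,0.07,70]
    - [-5.45,-3.15,15,0,0,0.07,70]
    - [-5.45,-3.15,18,0,0,0.07,70]
    - [-5.45,-3.15,21,0,0,0.07,70]
    - [-5.45,-3.15,21.1,0,0,0.07,70]
    - [-5.45,-3.15,21.1,0,0,0.07,70]

```text
clock: 3.32
ee_pos: [0.4261, -0.1517, 0.1506]
tcp_rot: [0.034, 0.999, -0.001, 0.001]
contact_force: [-0.1, 0.2, 0.3]
gripper_width: 0.0597
gripper_force: 0.0
```

>>> step_arm:
  grip_force: 30
  rows:
    - [0,0,0,0,0,0,0]
    - [0,0,0,0,0,0,0]
    - [0,0,0,0,0,0,0]
    - [0,0,0,0,0,0,0]
    - [0,0,0,0,0,0,0]
    - [0,0,0,0,0,0,0]
    - [0,0,0,0,0,0,0]

```text
clock: 4.2
ee_pos: [0.4253, -0.1517, 0.1492]
tcp_rot: [0.035, 0.999, -0.0, 0.001]
contact_force: [-0.3, 1.2, 6.6]
gripper_width: 0.0137
gripper_force: 33.0
```

>>> step_arm:
  rows:
    - [0,0,-3,0,0,0,0]
    - [0,0,-6,0,0,0,0]
    - [0,0,-9,0,0,0,0]
    - [0,0,-14,0,0,0,0]
    - [0,0,-14,0,0,0,0]
    - [0,0,-14,0,0,0,0]
    - [0,0,-14,0,0,0,0]

```text
clock: 5.08
ee_pos: [0.424, -0.1511, 0.2864]
tcp_rot: [0.035, 0.999, 0.001, -0.001]
contact_force: [-0.5, 0.6, -1.4]
gripper_width: 0.0136
gripper_force: 32.2
```

Run:
```python
from h import *
s=robot.get_state();print(np.round(s["ee_pos"],4),s["gripper_width"],s["contact_force"],s["ft_torque"])
m=robot.camera_model("wrist");np.save("w3m.npy",m,allow_pickle=True)
im=robot.read_camera("wrist");cv2.imwrite("pics/w3.png",cv2.rotate(im,cv2.ROTATE_180))
print(go([.592,-.2216,.2892],-4),go([.602,-.1104,.2892],-4),go([.612,-.0029,.2892],-4))
p=s["ee_pos"]
for d in(.083,.145):
  q=proj(m,(p[0],p[1],p[2]-d));print("expected band/tip",639-q[0],399-q[1])
```

```text
[ 0.424  -0.1511  0.2864] 0.013592993300306562 [-0.45594823  0.59401226 -1.42527891] [ 0.02984874 -0.03893219  0.01340351]
[-17.25, -5.86, -0.33, 0.001, -0.003, -0.0] [-17.47, 5.3, -0.32, 0.001, -0.003, -0.0] [-17.72, 16.1, -0.3, 0.001, -0.003, -0.0]
expected band/tip 318.8268927679519 181.4265558851017
expected band/tip 319.11174378015994 206.8833367174562
```

View pics/w3.png

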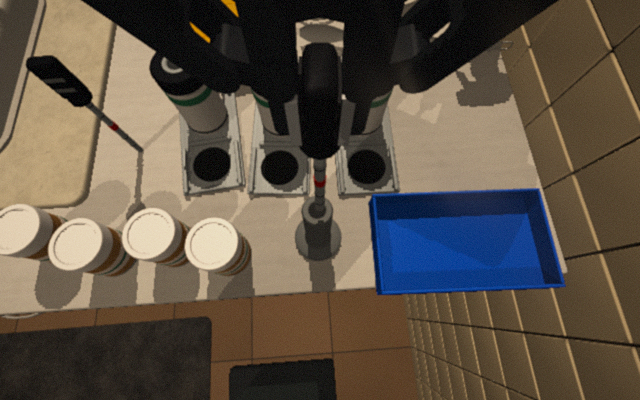

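The rod hangs straight, with its band at (319,182) and its tip just above the stand mouth at (317,205). Next is the right magazine.

>>> step_arm:
  grip_force: 25
  rows:
    - [-2,0,-1,0,0,0,0]
    - [-17.3,-5.9,-1,0,0,0,0]
    - [-17.3,-5.9,-1,0,0,0,0]
    - [-17.3,-5.9,-1,0,0,0,0]
    - [-17.3,-5.9,-1,0,0,0,0]
    - [-17.3,-5.9,-1,0,0,0,0]
    - [-17.3,-5.9,-1,0,0,0,0]

```text
clock: 6.0
ee_pos: [0.5925, -0.2219, 0.2985]
tcp_rot: [0.035, 0.999, 0.0, -0.0]
contact_force: [-0.1, -0.8, -0.2]
gripper_width: 0.0137
gripper_force: 32.1
```

Run:
```python
from h import *
s=robot.get_state();print(np.round(s["ee_pos"],4),s["contact_force"])
m=robot.camera_model("wrist");np.save("w4m.npy",m,allow_pickle=True)
im=robot.read_camera("wrist");im=cv2.rotate(im,cv2.ROTATE_180)
cv2.imwrite("pics/w4.png",cv2.resize(im[120:300,130:430],None,fx=2.6,fy=2.6,interpolation=cv2.INTER_CUBIC))
p=s["ee_pos"]
q=proj(m,(p[0],p[1],p[2]-.145));print("tip",639-q[0],399-q[1])
q=proj(m,(.592,-.2216,.12));print("hole",639-q[0],399-q[1])
```

```text
[ 0.5925 -0.2219  0.2985] [-0.12024944 -0.82710845 -0.22459403]
tip 318.917409980347 207.35730062394873
hole 318.69074938570606 217.79335301425994
```

View pics/w4.png

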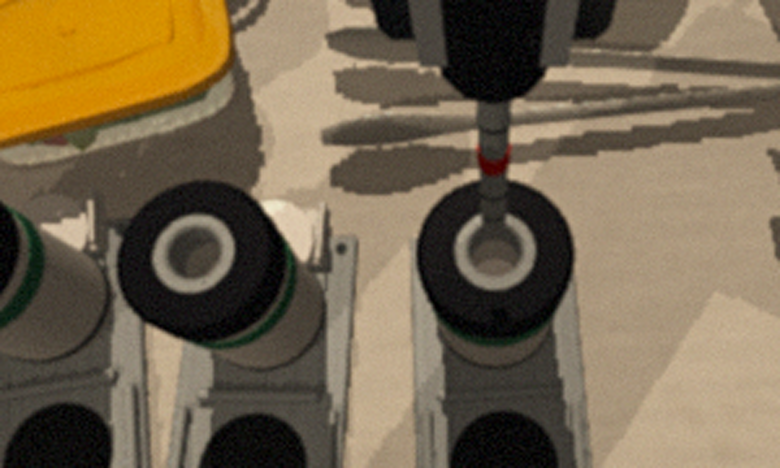

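The tip at crop (493,222) is lined up above the hole, whose centre is at (494,253).

>>> step_arm:
  rows:
    - [0,-0.1,2,0,0,0,0]
    - [0,-0.1,4,0,0,0,0]
    - [0,-0.1,6,0,0,0,0]
    - [0,-0.1,6,0,0,0,0]
    - [0,-0.1,6,0,0,0,0]

```text
clock: 6.68
ee_pos: [0.5934, -0.2235, 0.2384]
tcp_rot: [0.035, 0.999, -0.0, 0.0]
contact_force: [-0.1, 0.6, -0.4]
gripper_width: 0.0134
gripper_force: 32.1
```

>>> step_arm:
  rows:
    - [0,0,0.5,0,0,0,0]
    - [0,0,1,0,0,0,0]
    - [0,0,1,0,0,0,0]
    - [0,0,1,0,0,0,0]

```text
clock: 7.18
ee_pos: [0.5933, -0.2235, 0.2284]
tcp_rot: [0.035, 0.999, -0.0, 0.0]
contact_force: [0.4, -0.4, -0.8]
gripper_width: 0.0132
gripper_force: 32.1
```

>>> step_arm:
  rows:
    - [0,0,0.5,0,0,0,0]
    - [0,0,1,0,0,0,0]
    - [0,0,1,0,0,0,0]
    - [0,0,1,0,0,0,0]

```text
clock: 7.68
ee_pos: [0.5933, -0.2235, 0.2184]
tcp_rot: [0.035, 0.999, -0.0, 0.0]
contact_force: [-0.4, 0.6, 0.6]
gripper_width: 0.0133
gripper_force: 32.4
```

>>> step_arm:
  rows:
    - [0,0,0.5,0,0,0,0]
    - [0,0,0.8,0,0,0,0]
    - [0,0,0.8,0,0,0,0]
    - [0,0,0.8,0,0,0,0]

```text
clock: 8.18
ee_pos: [0.5966, -0.2243, 0.2176]
tcp_rot: [0.035, 0.999, -0.002, 0.005]
contact_force: [-1.3, 3.1, 24.2]
gripper_width: 0.0136
gripper_force: 35.6
```

It bottomed with the tip about 47 mm below the cap, so the right magazine is not low. Now the middle one.

>>> step_arm:
  rows:
    - [0,0,-3,0,0,0,0]
    - [0,0,-6,0,0,0,0]
    - [0,0,-9,0,0,0,0]
    - [0,0,-9,0,0,0,0]
    - [-0.1,6,-9,0,0,0,0]
    - [-0.1,11.3,-9,0,0,0,0]
    - [-0.1,11.3,-9,0,0,0,0]
    - [-0.1,11.3,-9,0,0,0,0]
    - [-0.1,11.3,-9,0,0,0,0]

```text
clock: 9.3
ee_pos: [0.6017, -0.1118, 0.2993]
tcp_rot: [0.036, 0.999, 0.0, -0.001]
contact_force: [0.0, -0.8, -0.5]
gripper_width: 0.0135
gripper_force: 32.1
```

```bash
cat >> h.py <<'E'
def rim(seed,z=.12,save=None):
    """refine a hole centre: bright ring on black cap near the projected seed (rotated image)"""
    s=robot.get_state();m=robot.camera_model("wrist");im=cv2.rotate(robot.read_camera("wrist"),cv2.ROTATE_180)
    q=proj(m,(*seed,z));u,v=639-q[0],399-q[1];x0,y0=int(u)-32,int(v)-32
    c=im[y0:y0+64,x0:x0+64];g=cv2.cvtColor(c,cv2.COLOR_BGR2GRAY)
    if save:cv2.imwrite(save,cv2.resize(c,None,fx=5,fy=5))
    b=((g>95)).astype(np.uint8);n,l,st,ce=cv2.connectedComponentsWithStats(b)
    for i in range(1,n):
        if st[i,4]>60:
            w=ce[i];x,y,ww,hh=st[i,:4];cx,cy=x0+x+ww/2-.5,y0+y+hh/2-.5
            print(st[i],np.round([cx,cy],1),"->",np.round(ray(m,(639-cx,399-cy),z),4))
    p=s["ee_pos"];q=proj(m,(p[0],p[1],p[2]-.145));print("tcp",np.round(p,4),"seedpx",u,v,"tip px",639-q[0],399-q[1])
E
python3 -c "
from h import *
rim((.602,-.1104),save='pics/r2.png')"
```

```text
[ 39   0  25  39 255] [336. 204.] -> [ 0.6142 -0.1297  0.12  ]
[  0  19  11  45 195] [290. 226.] -> [ 0.5951 -0.083   0.12  ]
[ 17  20  30  29 335] [316.5 219. ] -> [ 0.6002 -0.1093  0.12  ]
[ 56  40   8  24 122] [344.5 236.5] -> [ 0.5809 -0.135   0.12  ]
tcp [ 0.6017 -0.1118  0.2993] seedpx 317.50835658493816 217.18985549949997 tip px 318.91049879581755 207.20259206879516
```

View pics/r2.png

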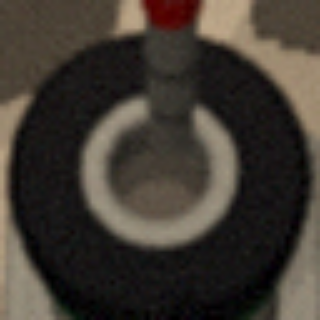

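The rim centre is at crop (160,170), about 2 mm left of the rod, well inside the margin. I'll correct and descend.

>>> step_arm:
  rows:
    - [0.1,0.2,2,0,0,0,0]
    - [0.1,0.2,4,0,0,0,0]
    - [0.1,0.2,6.1,0,0,0,0]
    - [0.1,0.2,6.1,0,0,0,0]
    - [0.1,0.2,6.1,0,0,0,0]

```text
clock: 9.98
ee_pos: [0.6012, -0.1088, 0.2391]
tcp_rot: [0.035, 0.999, 0.0, -0.0]
contact_force: [0.1, -0.2, -1.5]
gripper_width: 0.0138
gripper_force: 32.0
```

>>> step_arm:
  rows:
    - [0,0,0.5,0,0,0,0]
    - [0,0,1,0,0,0,0]
    - [0,0,1,0,0,0,0]
    - [0,0,1,0,0,0,0]

```text
clock: 10.48
ee_pos: [0.6013, -0.1088, 0.2294]
tcp_rot: [0.035, 0.999, -0.0, 0.0]
contact_force: [0.2, -0.3, -0.7]
gripper_width: 0.0136
gripper_force: 32.0
```

>>> step_arm:
  rows:
    - [0,0,0.5,0,0,0,0]
    - [0,0,0.9,0,0,0,0]
    - [0,0,0.9,0,0,0,0]
    - [0,0,0.9,0,0,0,0]

```text
clock: 10.98
ee_pos: [0.6016, -0.1088, 0.2214]
tcp_rot: [0.035, 0.999, -0.0, 0.001]
contact_force: [-1.5, 0.6, 4.9]
gripper_width: 0.0139
gripper_force: 32.9
```

>>> step_arm:
  rows:
    - [0,0,0.5,0,0,0,0]
    - [0,0,0.8,0,0,0,0]
    - [0,0,0.8,0,0,0,0]
    - [0,0,0.8,0,0,0,0]

```text
clock: 11.48
ee_pos: [0.6057, -0.1092, 0.2203]
tcp_rot: [0.035, 0.999, -0.001, 0.007]
contact_force: [-0.2, 2.1, 24.7]
gripper_width: 0.014
gripper_force: 35.7
```

The middle magazine is not low either (about 44 mm). Now the left one.

>>> step_arm:
  rows:
    - [0,0,-3,0,0,0,0]
    - [0,0,-6,0,0,0,0]
    - [0,0,-9,0,0,0,0]
    - [0,0,-9,0,0,0,0]
    - [-0.3,6,-9,0,0,0,0]
    - [-0.3,10.6,-9,0,0,0,0]
    - [-0.3,10.6,-9,0,0,0,0]
    - [-0.3,10.6,-9,0,0,0,0]
    - [-0.3,10.6,-9,0,0,0,0]

```text
clock: 12.6
ee_pos: [0.6114, -0.0043, 0.3014]
tcp_rot: [0.036, 0.999, -0.0, -0.001]
contact_force: [-0.1, -0.0, -0.3]
gripper_width: 0.0138
gripper_force: 32.0
```

```bash
python3 -c "
from h import *
rim((.612,-.0029),save='pics/r1.png')"
```

```text
[ 17  19  30  29 307] [316.5 218. ] -> [ 0.6114 -0.0019  0.12  ]
[ 56  26   8  38 163] [344.5 229.5] -> [ 0.5979 -0.0284  0.12  ]
[  0  34  11  30 159] [290.  233.5] -> [0.5977 0.0249 0.12  ]
tcp [ 0.6114 -0.0043  0.3014] seedpx 317.50067133764384 217.3555663206525 tip px 318.87447043488055 207.17316623112833
```

View pics/r1.png

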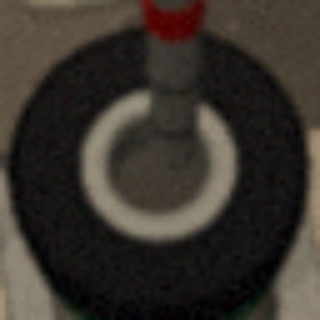

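The rod is about 2 mm right of the rim centre at crop (158,165). I'll correct that and go down.

>>> step_arm:
  rows:
    - [0,0.2,2,0,0,0,0]
    - [0,0.2,4,0,0,0,0]
    - [0,0.2,6.3,0,0,0,0]
    - [0,0.2,6.3,0,0,0,0]
    - [0,0.2,6.3,0,0,0,0]

```text
clock: 13.28
ee_pos: [0.6111, -0.0013, 0.2385]
tcp_rot: [0.035, 0.999, 0.0, -0.001]
contact_force: [-0.8, -0.4, -1.0]
gripper_width: 0.0138
gripper_force: 32.0
```

>>> step_arm:
  rows:
    - [0,0,0.5,0,0,0,0]
    - [0,0,1,0,0,0,0]
    - [0,0,1,0,0,0,0]
    - [0,0,1,0,0,0,0]

```text
clock: 13.78
ee_pos: [0.6118, -0.0012, 0.2294]
tcp_rot: [0.035, 0.999, -0.0, 0.0]
contact_force: [0.5, -1.2, -0.5]
gripper_width: 0.0134
gripper_force: 32.0
```

>>> step_arm:
  rows:
    - [0,0,0.5,0,0,0,0]
    - [0,0,0.9,0,0,0,0]
    - [0,0,0.9,0,0,0,0]
    - [0,0,0.9,0,0,0,0]

```text
clock: 14.28
ee_pos: [0.6117, -0.0012, 0.2203]
tcp_rot: [0.035, 0.999, -0.0, -0.0]
contact_force: [-0.2, 0.5, -0.9]
gripper_width: 0.014
gripper_force: 32.0
```

>>> step_arm:
  rows:
    - [0,0,0.5,0,0,0,0]
    - [0,0,0.8,0,0,0,0]
    - [0,0,0.8,0,0,0,0]
    - [0,0,0.8,0,0,0,0]

```text
clock: 14.78
ee_pos: [0.6118, -0.0012, 0.2123]
tcp_rot: [0.035, 0.999, -0.0, 0.0]
contact_force: [0.6, 0.2, -1.3]
gripper_width: 0.0136
gripper_force: 32.0
```

>>> step_arm:
  rows:
    - [0,0,0.5,0,0,0,0]
    - [0,0,0.8,0,0,0,0]
    - [0,0,0.8,0,0,0,0]
    - [0,0,0.8,0,0,0,0]

```text
clock: 15.28
ee_pos: [0.6118, -0.0012, 0.2043]
tcp_rot: [0.035, 0.999, -0.0, -0.0]
contact_force: [0.1, -0.2, -0.7]
gripper_width: 0.0138
gripper_force: 32.0
```

Low. I'll carry on down to the bottom.

>>> step_arm:
  rows:
    - [0,0,0.6,0,0,0,0]
    - [0,0,1.2,0,0,0,0]
    - [0,0,2.0,0,0,0,0]
    - [0,0,2.0,0,0,0,0]
    - [0,0,2.0,0,0,0,0]

```text
clock: 15.9
ee_pos: [0.6118, -0.0012, 0.1843]
tcp_rot: [0.035, 0.999, 0.0, -0.0]
contact_force: [-1.0, -0.8, -0.1]
gripper_width: 0.0137
gripper_force: 32.0
```

>>> step_arm:
  rows:
    - [0,0,0.4,0,0,0,0]
    - [0,0,0.8,0,0,0,0]
    - [0,0,0.8,0,0,0,0]
    - [0,0,0.8,0,0,0,0]

```text
clock: 16.4
ee_pos: [0.6118, -0.0012, 0.1763]
tcp_rot: [0.035, 0.999, 0.0, -0.0]
contact_force: [0.4, 0.2, -0.8]
gripper_width: 0.0138
gripper_force: 32.0
```

>>> step_arm:
  rows:
    - [0,0,0.4,0,0,0,0]
    - [0,0,0.8,0,0,0,0]
    - [0,0,0.8,0,0,0,0]
    - [0,0,0.8,0,0,0,0]

```text
clock: 16.9
ee_pos: [0.6117, -0.0012, 0.1682]
tcp_rot: [0.035, 0.999, 0.0, -0.0]
contact_force: [-0.6, 0.0, -0.4]
gripper_width: 0.0134
gripper_force: 32.0
```

>>> step_arm:
  rows:
    - [0,0,0.4,0,0,0,0]
    - [0,0,0.8,0,0,0,0]
    - [0,0,0.8,0,0,0,0]
    - [0,0,0.8,0,0,0,0]

```text
clock: 17.4
ee_pos: [0.6124, -0.0013, 0.1616]
tcp_rot: [0.035, 0.999, -0.0, 0.001]
contact_force: [-1.2, 0.1, 6.2]
gripper_width: 0.0137
gripper_force: 32.9
```

Bottomed at about 103 mm, so only the left magazine is low. The rod goes back to its stand.

>>> step_arm:
  rows:
    - [0,0,-5,0,0,0,0]
    - [0,0,-10,0,0,0,0]
    - [0,0,-14.5,0,0,0,0]
    - [0,0,-14.5,0,0,0,0]
    - [5,-4,-14.5,0,0,0,0]
    - [17.6,-16.2,-14.5,0,0,0,0]
    - [17.6,-16.2,-14.5,0,0,0,0]
    - [17.6,-16.2,-14.5,0,0,0,0]
    - [17.6,-16.2,-14.5,0,0,0,0]
    - [17.6,-16.2,-14.5,0,0,0,0]
    - [17.6,-16.2,-14.5,0,0,0,0]

```text
clock: 18.77
ee_pos: [0.4254, -0.1498, 0.3047]
tcp_rot: [0.034, 0.999, 0.0, -0.0]
contact_force: [0.7, -0.2, -1.3]
gripper_width: 0.0138
gripper_force: 32.0
```

Run:
```python
from h import *
s=robot.get_state();m=robot.camera_model("wrist");np.save("w5m.npy",m,allow_pickle=True)
im=cv2.rotate(robot.read_camera("wrist"),cv2.ROTATE_180);cv2.imwrite("pics/w5full.png",im)
cv2.imwrite("pics/w5.png",cv2.resize(im[130:290,240:400],None,fx=3.7,fy=3.7,interpolation=cv2.INTER_CUBIC))
p=s["ee_pos"];print(p)
k=lambda q:np.round([(639-q[0]-240)*3.7,(399-q[1]-130)*3.7])
for n,X in [("tip",(p[0],p[1],p[2]-.145)),("band",(p[0],p[1],p[2]-.078)),("mouth",(.425,-.150,.126))]:print(n,k(proj(m,X)))
```

```text
[ 0.42535955 -0.14979501  0.3047051 ]
tip [292. 286.]
band [291. 182.]
mouth [293. 324.]
```

View pics/w5.png

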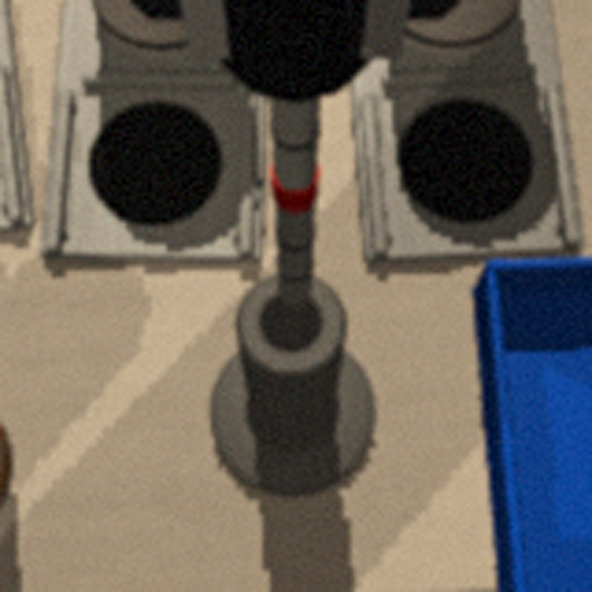

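The mouth, at (292,323), sits exactly under the rod tip. I'll lower and release.

>>> step_arm:
  rows:
    - [0,0,3,0,0,0,0]
    - [0,0,6,0,0,0,0]
    - [0,0,9,0,0,0,0]
    - [0,0,12,0,0,0,0]
    - [0,0,15,0,0,0,0]
    - [0,0,15.4,0,0,0,0]
    - [0,0,15.4,0,0,0,0]
    - [0,0,15.4,0,0,0,0]

```text
clock: 19.82
ee_pos: [0.4258, -0.1509, 0.1527]
tcp_rot: [0.035, 0.999, -0.001, 0.001]
contact_force: [-0.2, -0.1, -1.1]
gripper_width: 0.0135
gripper_force: 32.1
```

>>> step_arm:
  rows:
    - [0,0,0,0,0,0,70]
    - [0,0,0,0,0,0,70]
    - [0,0,0,0,0,0,70]
    - [0,0,0,0,0,0,70]
    - [0,0,-5,0,0,0,70]
    - [0,0,-10,0,0,0,70]
    - [0,0,-10,0,0,0,100]
    - [0,0,-20,0,0,0,100]
    - [5,7,-20,0,0,-0.07,100]
    - [5,15,-20,0,0,-0.07,100]
    - [5,20,-20,0,0,-0.07,100]
    - [5,20,-20,0,0,-0.07,100]

```text
clock: 21.32
ee_pos: [0.3883, 0.055, 0.3508]
tcp_rot: [-0.001, 1.0, 0.0, -0.0]
contact_force: [0.9, 0.2, 0.2]
gripper_width: 0.0855
gripper_force: 0.0
```

```bash
cat >> h.py <<'E'
def tins(im,m):
    """cap centres (rotated image) -> world at z=.077"""
    out=[];hsv=cv2.cvtColor(im,cv2.COLOR_BGR2HSV)
    w=((hsv[...,2]>165)&(hsv[...,1]<70)).astype(np.uint8)*255
    w=cv2.morphologyEx(w,cv2.MORPH_OPEN,np.ones((5,5)))
    for c in cv2.findContours(w,0,2)[0]:
        if 500<cv2.contourArea(c)<4000:
            (x,y),(a,b),_=cv2.fitEllipse(c)
            out.append(np.round([x,y,a,b,*ray(m,(639-x,399-y),.077)[:2]],3));print(out[-1].tolist())
    return out
def wshot(name):
    s=robot.get_state();m=robot.camera_model("wrist")
    im=cv2.rotate(robot.read_camera("wrist"),cv2.ROTATE_180);cv2.imwrite(name,im);print("tcp",np.round(s["ee_pos"],4),np.round(s["tcp_rot"],3),"F",np.round(s["contact_force"],2))
    return im,m
E
python3 - <<'E'
from h import *
im,m=wshot("pics/w6.png");tins(im,m)
q=proj(m,(.425,-.15,.184));print("handle",639-q[0],399-q[1])
E
```

```text
tcp [0.3883 0.055  0.3508] [-0.001  1.     0.    -0.   ] F [0.87 0.19 0.24]
[277.341, 211.881, 39.847, 42.927, 0.421, 0.109]
[117.721, 212.199, 32.001, 46.299, 0.42, 0.315]
[66.089, 210.736, 30.836, 47.647, 0.422, 0.382]
[356.734, 212.483, 39.243, 99.977, 0.421, 0.007]
[225.252, 196.929, 36.127, 44.317, 0.442, 0.178]
handle 527.9724301621661 178.38683919977476
```

View pics/w6.png

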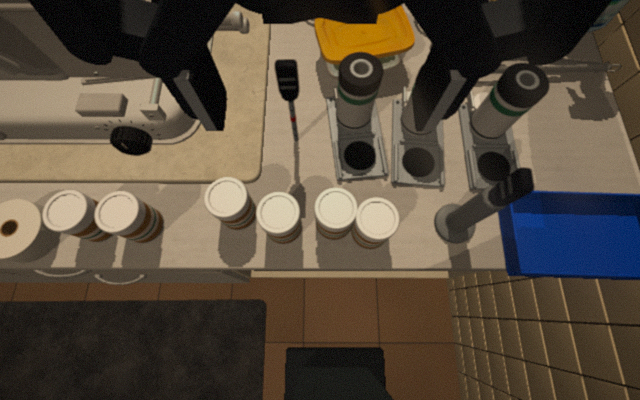

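The rod hangs back in its stand with its handle top near (528,178). The tins sit where measured before, and the decoy rod stands upright around (297,150), so I'll locate it from several views.

Run:
```python
from h import *
m6=robot.camera_model("wrist");m1=np.load("w1m.npy",allow_pickle=True).item();m3=np.load("w3m.npy",allow_pickle=True).item();ms=robot.camera_model("scene")
def raydir(m,uv):
    R=np.array(m["R"]);C=-R.T@np.array(m["t"]);d=R.T@np.array([(uv[0]-m["cx"])/m["fx"],(uv[1]-m["cy"])/m["fy"],1]);return C,d/np.linalg.norm(d)
def tri(L):
    A=np.zeros((3,3));b=np.zeros(3)
    for C,d in L:
        P=np.eye(3)-np.outer(d,d);A+=P;b+=P@C
    X=np.linalg.solve(A,b);return np.round(X,3),[round(float(np.linalg.norm((np.eye(3)-np.outer(d,d))@(X-C))),4) for C,d in L]
r=lambda u,v:(639-u,399-v)
sc=lambda u,v:(210+u/2.7,140+v/2.7)
print("handle top",tri([raydir(m6,r(287,62)),raydir(m1,r(343,28)),raydir(m3,r(36,62)),raydir(ms,sc(303,97))]))
print("band",tri([raydir(m6,r(292,118)),raydir(m1,r(338,92)),raydir(m3,r(114,127)),raydir(ms,sc(302,193))]))
print("bottom",tri([raydir(m3,r(140,149)),raydir(ms,sc(303,247))]))
print(robot.get_state()["qpos"].round(3))
im=cv2.imread("pics/w6.png")
hsv=cv2.cvtColor(im,cv2.COLOR_BGR2HSV);w=((hsv[...,2]>165)&(hsv[...,1]<70)).astype(np.uint8)*255
w=cv2.erode(w,np.ones((9,9)))
for c in cv2.findContours(w,0,2)[0]:
    if cv2.contourArea(c)>200:(x,y),rr=cv2.minEnclosingCircle(c);print(x,y,rr,ray(m6,r(x,y),.077).round(3))
```

```text
handle top (array([0.568, 0.094, 0.179]), [0.0016, 0.0006, 0.0008, 0.0015])
band (array([0.567, 0.094, 0.066]), [0.0037, 0.0008, 0.0026, 0.0012])
bottom (array([0.568, 0.092, 0.002]), [0.0017, 0.0017])
[-0.058 -0.414  1.91   0.003  1.646 -1.633]
277.3888854980469 212.38888549804688 16.782106399536133 [0.421 0.112 0.077]
116.24613189697266 210.90867614746094 17.45825958251953 [0.422 0.32  0.077]
64.0 209.5 18.117769241333008 [0.424 0.388 0.077]
356.5 212.5 38.24274444580078 [0.421 0.01  0.077]
224.5 196.0 16.978025436401367 [0.443 0.182 0.077]
```

>>> step_arm:
  rows:
    - [-2.4,-8.9,0,0,0,0.18,100]
    - [-2.4,-8.9,3,0,0,0.36,100]
    - [-2.4,-8.9,6,0,0,0.54,100]
    - [-2.4,-8.9,9,0,0,0.72,100]
    - [-2.4,-8.9,11,0,0,0.9,100]
    - [-2.4,-8.9,13,0,0,1.08,100]
    - [-2.4,-8.9,15,0,0,1.26,100]
    - [-2.4,-8.9,17,0,0,1.44,100]
    - [-2.4,-8.9,18,0,0,1.57,100]
    - [-2.4,-8.9,18,0,0,1.57,100]
    - [-2.4,-8.9,18,0,0,1.57,100]
    - [-2.4,-8.9,18,0,0,1.57,100]

```text
clock: 22.88
ee_pos: [0.4133, -0.0367, 0.1718]
tcp_rot: [0.706, 0.708, 0.0, 0.0]
contact_force: [0.2, 1.0, 0.6]
gripper_width: 0.0852
gripper_force: 0.0
```

Run:
```python
from h import *
im,m=wshot("pics/w7.png")
hsv=cv2.cvtColor(im,cv2.COLOR_BGR2HSV);w=((hsv[...,2]>150)&(hsv[...,1]<75)).astype(np.uint8)*255
w=cv2.erode(w,np.ones((7,7)))
for c in cv2.findContours(w,0,2)[0]:
    if cv2.contourArea(c)>200:(x,y),(a,b),_=cv2.fitEllipse(c);print(np.round([x,y,a,b]),ray(m,(639-x,399-y),.077).round(3))
for X in [(.412,-.034,.077),(.427,.032,.077)]:q=proj(m,X);print(639-q[0],399-q[1])
print(robot.get_state()["qpos"].round(2))
```

```text
tcp [ 0.4133 -0.0367  0.1718] [0.706 0.708 0.    0.   ] F [0.18 0.96 0.61]
[277. 500. 132. 267.] [0.436 0.148 0.077]
[174. 333.  25.  69.] [0.506 0.062 0.077]
[145. 314.  24.  61.] [0.526 0.05  0.077]
[ 97. 291.   6.  84.] [0.561 0.036 0.077]
[597. 229.  25.  63.] [ 0.215 -0.007  0.077]
[302. 254.  74. 173.] [0.424 0.011 0.077]
[274. 153.  26.  37.] [ 0.447 -0.066  0.077]
[602. 135.  63.  68.] [ 0.191 -0.082  0.077]
319.85291595209 192.75102970992816
297.332094574129 285.44963527674827
[-0.28 -0.25  2.12  0.    1.27 -0.28]
```

View pics/w7.png

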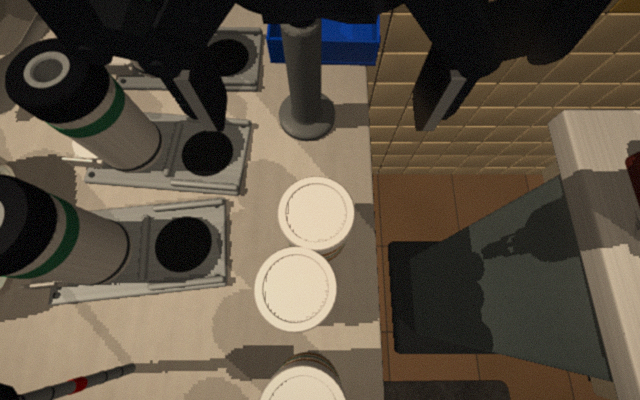

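F's cap is at (316,214) and E's at (295,289), almost touching, so F now sits near (.415,-.019). I'll grasp it across x.

>>> step_arm:
  grip_force: 45
  rows:
    - [1.7,0.15,0,0,0,0,100]
    - [1.7,0.15,3,0,0,0,100]
    - [1.7,0.15,6,0,0,0,100]
    - [1.7,0.15,9,0,0,0,100]
    - [1.7,0.15,12,0,0,0,100]
    - [1.7,0.15,12.9,0,0,0,100]
    - [1.7,0.15,12.9,0,0,0,100]
    - [1.7,0.15,12.9,0,0,0,50]
    - [1.7,0.15,12.9,0,0,0,50]
    - [1.7,0.15,12.9,0,0,0,50]
    - [1.7,0.15,12.9,0,0,0,50]
    - [1.7,0.15,12.9,0,0,0,50]

```text
clock: 24.42
ee_pos: [0.4157, -0.0198, 0.0437]
tcp_rot: [0.707, 0.707, 0.001, 0.001]
contact_force: [-1.5, 0.6, 6.7]
gripper_width: 0.0542
gripper_force: 46.8
```

>>> step_arm:
  rows:
    - [0,0,0,0,0,0,50]
    - [0,0,-1,0,0,0,50]
    - [0,0,-4,0,0,0,50]
    - [0,0,-8,0,0,0,50]
    - [0,0,-8,0,0,0,50]
    - [0,0,-8,0,0,0,50]
    - [0,0,-8,0,0,0,50]

```text
clock: 25.3
ee_pos: [0.4134, -0.0193, 0.1211]
tcp_rot: [0.707, 0.707, -0.001, -0.001]
contact_force: [-0.4, 0.1, -1.7]
gripper_width: 0.0543
gripper_force: 47.8
```

>>> step_arm:
  rows:
    - [0,0,-6,0,0,0,50]
    - [0,0,-12,0,0,0,50]
    - [0,0,-15,0,0,0,50]
    - [-6,0,-15,0,0,0,50]
    - [-36.6,-0.8,-15,0,0,0,50]
    - [-36.6,-0.8,-15,0,0,0,50]
    - [-36.6,-0.8,-15,0,0,0,50]
    - [-36.6,-0.8,-15,0,0,0,50]
    - [-36.6,-0.8,-15,0,0,0,50]
    - [-36.6,-0.8,-15,0,0,0,50]
    - [-36.6,-0.8,-15,0,0,0,50]
    - [-36.6,-0.8,-15,0,0,0,50]

```text
clock: 26.8
ee_pos: [0.407, -0.3841, 0.2719]
tcp_rot: [0.706, 0.708, 0.0, -0.0]
contact_force: [0.5, 1.0, -0.3]
gripper_width: 0.0539
gripper_force: 48.1
```

Run:
```python
from h import *
F=[]
for i in range(3):
    im,m=wshot("pics/w8.png");F.append(robot.get_state()["contact_force"][2])
print(np.mean(F))
# blue tray extent in image
hsv=cv2.cvtColor(im,cv2.COLOR_BGR2HSV);b=((hsv[...,0]>100)&(hsv[...,0]<130)&(hsv[...,1]>150)&(hsv[...,2]>50)).astype(np.uint8)
ys,xs=np.where(b);print(xs.min(),xs.max(),ys.min(),ys.max())
for X in [(.465,-.219,.035),(.465,-.43,.035),(.345,-.42,.035),(.347,-.216,.035)]:q=proj(m,X);print(639-q[0],399-q[1])
```

```text
tcp [ 0.407  -0.3841  0.2719] [ 0.706  0.708  0.    -0.   ] F [ 0.47  1.03 -0.33]
tcp [ 0.4072 -0.3842  0.2723] [ 0.706  0.708  0.    -0.   ] F [ 0.2  -0.44 -0.74]
tcp [ 0.4072 -0.3843  0.2725] [0.706 0.708 0.    0.   ] F [-0.69  0.03 -0.99]
-0.9680444398752179
257 375 197 399
259.2581985996517 396.36327582939936
270.17535321611143 194.22919478271805
371.0968710906361 202.4542425762341
379.1424497956531 400.18832612593883
```

F is empty. I'll place it at the tray's far end, then go back for E.

>>> step_arm:
  rows:
    - [0,0,6,0,0,0,50]
    - [0,0,12,0,0,0,50]
    - [0,0,18,0,0,0,50]
    - [0,0,21,0,0,0,50]
    - [0,0,22.3,0,0,0,50]
    - [0,0,22.3,0,0,0,50]
    - [0,0,22.3,0,0,0,50]
    - [0,0,22.3,0,0,0,80]
    - [0,0,22.3,0,0,0,80]
    - [0,0,22.3,0,0,0,80]
    - [0,0,19,0,0,0,80]
    - [0,0,14,0,0,0,80]

```text
clock: 28.45
ee_pos: [0.4057, -0.3842, 0.1313]
tcp_rot: [0.707, 0.707, 0.0, -0.002]
contact_force: [-0.2, -0.6, -0.4]
gripper_width: 0.0686
gripper_force: 0.0
```

>>> step_arm:
  rows:
    - [0,0,-6,0,0,0,100]
    - [0,0,-12,0,0,0,100]
    - [6,0,-12,0,0,0,100]
    - [40.8,2.1,-12,0,0,0,100]
    - [40.8,2.1,-12,0,0,0,100]
    - [40.8,2.1,-12,0,0,0,100]
    - [40.8,2.1,-12,0,0,0,100]
    - [40.8,2.1,-12,0,0,0,100]
    - [40.8,2.1,-12,0,0,0,100]
    - [40.8,2.1,-12,0,0,0,100]
    - [40.8,2.1,-12,0,0,0,100]
    - [40.8,2.1,-12,0,0,0,100]

```text
clock: 29.95
ee_pos: [0.4275, 0.0215, 0.2523]
tcp_rot: [0.707, 0.707, -0.0, 0.0]
contact_force: [-0.2, -0.3, -1.3]
gripper_width: 0.0856
gripper_force: 0.0
```

```bash
cat >> h.py <<'E'
def caps(name="pics/t.png",zc=.077):
    im,m=wshot(name);g=cv2.medianBlur(cv2.cvtColor(im,cv2.COLOR_BGR2GRAY),5)
    C=-np.array(m["R"]).T@np.array(m["t"]);r=m["fx"]*.0285/((C[2]-zc)/.946)
    cs=cv2.HoughCircles(g,cv2.HOUGH_GRADIENT,1,int(r*1.5),param1=80,param2=18,minRadius=int(r*.8),maxRadius=int(r*1.2))
    hsv=cv2.cvtColor(im,cv2.COLOR_BGR2HSV)
    for x,y,rr in (cs[0] if cs is not None else []):
        p=ray(m,(639-x,399-y),zc)
        k=np.zeros(g.shape,np.uint8);cv2.circle(k,(int(x),int(y)),int(rr*.8),255,-1)
        mv=cv2.mean(hsv,k)
        if mv[2]>140 and mv[1]<80: print("cap px",int(x),int(y),int(rr),"world",np.round(p[:2],4),"move",go((p[0],p[1],.043)))
    return im,m
E
python3 -c "
from h import *
caps('pics/w9.png')"
```

```text
tcp [0.4275 0.0215 0.2523] [ 0.707  0.707 -0.     0.   ] F [-0.25 -0.27 -1.25]
cap px 324 313 32 world [0.4219 0.1088] move [8.75, -0.56, 20.92, 0.0, 0.0, 0.0]
cap px 317 230 28 world [0.4281 0.034 ] move [1.26, 0.07, 20.93, 0.0, 0.0, 0.0]
cap px 298 398 32 world [0.4436 0.1744] move [15.3, 1.6, 20.92, 0.0, 0.0, 0.0]
cap px 277 267 26 world [0.465  0.0688] move [4.75, 3.76, 20.92, 0.0, 0.0, 0.0]
```

>>> step_arm:
  rows:
    - [1.25,0.1,5,0,0,0,100]
    - [1.25,0.1,10,0,0,0,100]
    - [1.25,0.1,15,0,0,0,100]
    - [1.25,0.1,19,0,0,0,100]
    - [1.25,0.1,20.9,0,0,0,100]
    - [1.25,0.1,20.9,0,0,0,100]
    - [1.25,0.1,20.9,0,0,0,50]
    - [1.25,0.1,20.9,0,0,0,50]
    - [1.25,0.1,20.9,0,0,0,50]
    - [1.25,0.1,20.9,0,0,0,50]
    - [1.25,0.1,20.9,0,0,0,50]
    - [1.25,0.1,20.9,0,0,0,50]

```text
clock: 31.5
ee_pos: [0.4299, 0.0347, 0.0449]
tcp_rot: [0.707, 0.708, 0.001, 0.001]
contact_force: [0.2, -2.1, 6.5]
gripper_width: 0.0543
gripper_force: 47.8
```

>>> step_arm:
  rows:
    - [0,0,-2,0,0,0,50]
    - [0,0,-6,0,0,0,50]
    - [0,0,-10,0,0,0,50]
    - [0,0,-10,0,0,0,50]
    - [0,0,-10,0,0,0,50]
    - [0,0,-10,0,0,0,50]

```text
clock: 32.25
ee_pos: [0.4267, 0.0352, 0.1411]
tcp_rot: [0.707, 0.707, -0.001, -0.002]
contact_force: [-0.5, -1.3, -4.9]
gripper_width: 0.054
gripper_force: 50.1
```

E is full (about 4.9 N). I'll put it down and regrasp it about 9 mm higher, so the gripper body clears the magazine cap.

>>> step_arm:
  rows:
    - [0,0,5,0,0,0,50]
    - [0,0,9,0,0,0,50]
    - [0,0,9.9,0,0,0,50]
    - [0,0,9.9,0,0,0,50]
    - [0,0,9.9,0,0,0,80]
    - [0,0,9.9,0,0,0,80]
    - [0,0,9.9,0,0,0,80]
    - [0,0,9.0,0,0,0,80]
    - [0,0,9.0,0,0,0,80]
    - [0,0,9.0,0,0,0,50]
    - [0,0,9.0,0,0,0,50]
    - [0,0,9.0,0,0,0,50]

```text
clock: 33.75
ee_pos: [0.4286, 0.035, 0.0538]
tcp_rot: [0.707, 0.707, 0.0, 0.0]
contact_force: [-2.6, 0.2, 7.1]
gripper_width: 0.054
gripper_force: 46.4
```

>>> step_arm:
  rows:
    - [0,0,0,0,0,0,50]
    - [0,0,0,0,0,0,50]

```text
clock: 34.0
ee_pos: [0.4286, 0.035, 0.0539]
tcp_rot: [0.707, 0.707, -0.0, 0.0]
contact_force: [-2.7, 0.3, 6.7]
gripper_width: 0.0538
gripper_force: 46.4
```

>>> step_arm:
  rows:
    - [0,0,-3,0,0,-0.16,50]
    - [0,0,-8,0,0,-0.34,50]
    - [0,0,-13,0,0,-0.52,50]
    - [0,0,-13,0,0,-0.7,50]
    - [0,0,-13,0,0,-0.88,50]
    - [0,0,-13,0,0,-1.06,50]
    - [0,0,-13,0,0,-1.24,50]
    - [0,0,-13,0,0,-1.42,50]
    - [0,0,-13,0,0,-1.6,50]
    - [0,0,-13,0,0,-1.69,50]
    - [0,0,-13,0,0,-1.69,50]
    - [0,0,-13,0,0,-1.69,50]

```text
clock: 35.5
ee_pos: [0.4279, 0.0351, 0.1826]
tcp_rot: [-0.059, 0.998, 0.0, -0.001]
contact_force: [0.2, 0.1, -4.5]
gripper_width: 0.054
gripper_force: 50.7
```

```bash
python3 -c "
from h import *
im,m=wshot('pics/w10.png')
print(robot.get_state()['qpos'].round(2),go((.5365,-.012,.17),7),go((.5365,-.012,.060),7))
def k(X):
    q=proj(m,X);return np.round([639-q[0],399-q[1]])
print(k((.5365,-.012,.006)),k((.6114,-.0019,.12)))
g=cv2.cvtColor(im,cv2.COLOR_BGR2GRAY)
b=(g<40).astype(np.uint8);n,l,st,ce=cv2.connectedComponentsWithStats(b)
for i in range(1,n):
    if 300<st[i,4]<4000 and .5<st[i,2]/st[i,3]<2: print(st[i],ce[i].round(),ray(m,(639-ce[i][0],399-ce[i][1]),.006).round(3))
"
```

```text
tcp [0.4279 0.0351 0.1826] [-0.059  0.998  0.    -0.001] F [ 0.18  0.11 -4.46]
[-0.1  -0.22  2.07  0.    1.29 -1.79] [-10.22, -5.96, 1.27, 0.0, -0.001, -0.003] [-10.23, -5.96, 12.27, 0.0, -0.001, -0.003]
[375. 125.] [390. -29.]
[ 588    0   52   59 1530] [624.  25.] [ 0.71  -0.304  0.006]
[ 590   24   50   57 1046] [611.  59.] [ 0.656 -0.279  0.006]
[   0   30   60   54 2355] [27. 58.] [0.577 0.396 0.006]
[ 551  132   61   58 2087] [579. 161.] [ 0.519 -0.225  0.006]
[320 147  52  35 358] [346. 168.] [0.483 0.014 0.006]
[  0 156  41  49 812] [ 23. 184.] [0.427 0.337 0.006]
[156 161  40  40 374] [181. 185.] [0.444 0.178 0.006]
[ 25 178  47  39 558] [ 55. 200.] [0.414 0.298 0.006]
```

```bash
python3 -c "
from h import *
im=cv2.imread('pics/w10.png');m=robot.camera_model('wrist');g=cv2.cvtColor(im,cv2.COLOR_BGR2GRAY)
print(g[90:170:5,325:450:5])
for t in(35,45,55):
  b=(g<t).astype(np.uint8);b=cv2.morphologyEx(b,cv2.MORPH_OPEN,np.ones((9,9)));n,l,st,ce=cv2.connectedComponentsWithStats(b);i=l[125,385];print(t,i,st[i],ce[i],ray(m,(639-ce[i][0],399-ce[i][1]),.006).round(4))
"
```

```text
[[190 185 189 181 185 186 181 179 185 181 171 175 163  30  31  67  33  27
   21  14  13  13  62  39  20]
 [187 189 191 186 186 190 187 185 185 179 172 177 160  31  29  66  66  36
   27  21  35  99 101  35  44]
 [189 188 186 188 188 182 185 184 185 183 184 163  92  38  28  56  58  37
   38  30  84  93  98  87  41]
 [188 187 189 191 190 188 184 189 182 161 186 168  79  28  43  57  52  30
   29  43  86  99  96  80  42]
 [191 187 187 186 186 188 185 185 182 125  92 100  67  34  58  60  57  32
   26 113 100  94  47  55  44]
 [187 190 187 186 188 189 184 188 153  93  94  82  34  38  58  55  30  26
   48 108  79  93  62  39  33]
 [189 189 186 186 189 186 186 129  94 100  95  68  33  53  50  57  33  34
  111 104  66  82 102  82  44]
 [191 189 185 188 186 187 182  88  93  96  69  61  25  60  61  33  27  47
  115 100  63  84  92  87  20]
 [191 187 185 188 187 187  93  91  94  76  64  32  35  57  59  50  50  77
  115  72  73  83  96  27  27]
 [186 151 133 130 188 185  85  94  74  63  60  23  48  54  73 108  53  90
  112  74  91  92  87  27  29]
 [ 93  94  89  94  92  92  80  67  62  62  35  14 
[... 159 characters left out ...]

 [ 89  78  75  77  64  70  67  65  63  40  59  71 105 106 109 111  43 102
  115  97 110 100  96  40  22]
 [ 78  74  77  69  66  66  66  61  30  87 112 110  98  91 101  98  90  49
  116  89 102 104 114  97  36]
 [ 75  72  76  73  63  68  44  36  57  73  88  72  75  75  59  52  61  58
  100  67  91 111 111 113 103]
 [ 73  73  75  67  41  36  38  40  40 141 137 132 140 134 130 134 104  90
  102  62  84 118 112 115 113]]
35 0 [     0      0    640    400 192230] [331.71173594 205.09463143] [0.4412 0.0242 0.006 ]
45 0 [     0      0    640    400 174359] [330.84922488 200.63058402] [0.4457 0.0255 0.006 ]
55 0 [     0      0    640    400 162491] [321.56138494 200.72402164] [0.4446 0.0347 0.006 ]
```

```bash
python3 -c "
from h import *
for f,M in(('w2','w2m'),('w3','w3m')):
  im=cv2.imread(f'pics/{f}.png');m=np.load(M+'.npy',allow_pickle=True).item();g=cv2.cvtColor(im,cv2.COLOR_BGR2GRAY)
  b=(g<45).astype(np.uint8);b=cv2.morphologyEx(b,cv2.MORPH_OPEN,np.ones((5,5)))
  for c in cv2.findContours(b,0,2)[0]:
    if 300<cv2.contourArea(c)<3000 and len(c)>5:
      (x,y),(a,bb),_=cv2.fitEllipse(c)
      if min(a,bb)>20 and 120<y<190: print(f,round(x),round(y),round(a),round(bb),ray(m,(639-x,399-y),.006).round(4))
"
```

```text
w2 383 158 28 32 [ 0.5176 -0.2216  0.006 ]
w2 310 154 28 30 [ 0.5253 -0.1033  0.006 ]
w2 254 147 27 31 [ 0.5368 -0.01    0.006 ]
w2 19 132 24 43 [0.5653 0.3861 0.006 ]
w3 279 167 34 36 [ 0.5254 -0.1031  0.006 ]
w3 366 166 34 38 [ 0.5182 -0.2218  0.006 ]
w3 211 164 33 38 [ 0.5369 -0.01    0.006 ]
```

>>> step_arm:
  rows:
    - [-4,-5.8,0,0,0,0,50]
    - [-10.3,-5.8,0,0,0,0,50]
    - [-10.3,-5.8,0,0,0,0,50]
    - [-10.3,-5.8,3,0,0,0,50]
    - [-10.3,-5.8,6,0,0,0,50]
    - [-10.3,-5.8,9,0,0,0,50]
    - [-10.3,-5.8,10.5,0,0,0,50]
    - [-10.3,-5.8,10.5,0,0,0,50]
    - [-10.3,-5.8,10.5,0,0,0,50]

```text
clock: 36.67
ee_pos: [0.5387, -0.0104, 0.0797]
tcp_rot: [-0.06, 0.998, -0.0, 0.001]
contact_force: [0.3, 0.7, -5.0]
gripper_width: 0.0541
gripper_force: 51.1
```

>>> step_arm:
  rows:
    - [0.2,0,0.5,0,0,0,50]
    - [0.2,0,1.0,0,0,0,50]
    - [0.2,0,1.5,0,0,0,50]
    - [0.2,0,1.9,0,0,0,50]
    - [0.2,0,1.9,0,0,0,50]
    - [0.2,0,1.9,0,0,0,50]

```text
clock: 37.42
ee_pos: [0.5366, -0.0104, 0.0603]
tcp_rot: [-0.06, 0.998, -0.0, 0.001]
contact_force: [-1.6, 1.9, 4.3]
gripper_width: 0.0535
gripper_force: 52.0
```

>>> step_arm:
  rows:
    - [0,0,0,0,0,0,80]
    - [0,0,0,0,0,0,80]
    - [0,0,0,0,0,0,80]
    - [0,0,-4,0,0,0,80]
    - [0,0,-10,0,0,0,80]
    - [0,0,-16,0,0,0.1,80]
    - [5,0,-19,0,0,0.28,100]
    - [10,4,-19,0,0,0.46,100]
    - [10,9,-19,0,0,0.64,100]
    - [10,11.8,-19,0,0,0.82,100]
    - [10,11.8,-19,0,0,1.0,100]
    - [10,11.8,-19,0,0,1.18,100]

```text
clock: 38.92
ee_pos: [0.422, 0.0952, 0.2493]
tcp_rot: [0.507, 0.862, 0.0, 0.0]
contact_force: [0.1, -1.2, -0.2]
gripper_width: 0.0856
gripper_force: 0.0
```

>>> step_arm:
  rows:
    - [0,0,0,0,0,0.18,100]
    - [0,0,0,0,0,0.36,100]
    - [0,0,0,0,0,0.51,100]
    - [0,0,0,0,0,0.51,100]
    - [0,0,0,0,0,0.51,100]

```text
clock: 39.55
ee_pos: [0.4222, 0.0947, 0.2493]
tcp_rot: [0.706, 0.708, -0.0, 0.0]
contact_force: [-0.5, -0.5, -0.6]
gripper_width: 0.0852
gripper_force: 0.0
```

```bash
python3 -c "
from h import *
im,m=caps('pics/w11.png')
for X in [(.422,.109,.077),(.537,-.01,.083),(.443,.175,.077)]:
  q=proj(m,X);print(639-q[0],399-q[1])
"
```

```text
tcp [0.4222 0.0947 0.2493] [ 0.706  0.708 -0.     0.   ] F [-0.49 -0.52 -0.57]
cap px 317 232 28 world [0.4228 0.1099] move [1.52, 0.07, 20.62, 0.0, 0.0, 0.0]
cap px 293 310 31 world [0.4435 0.1797] move [8.49, 2.16, 20.62, 0.0, 0.0, 0.0]
318.33846769384644 231.58332787435577
209.0732543433072 118.4388419264676
294.1827541972713 304.9123935093157
```

>>> step_arm:
  rows:
    - [1.5,0.1,5,0,0,0,100]
    - [1.5,0.1,10,0,0,0,100]
    - [1.5,0.1,15,0,0,0,100]
    - [1.5,0.1,19,0,0,0,100]
    - [1.5,0.1,20.6,0,0,0,100]
    - [1.5,0.1,20.6,0,0,0,100]
    - [1.5,0.1,20.6,0,0,0,50]
    - [1.5,0.1,20.6,0,0,0,50]
    - [1.5,0.1,20.6,0,0,0,50]
    - [1.5,0.1,20.6,0,0,0,50]
    - [1.5,0.1,20.6,0,0,0,50]
    - [1.5,0.1,20.6,0,0,0,50]

```text
clock: 41.1
ee_pos: [0.425, 0.1098, 0.0452]
tcp_rot: [0.707, 0.708, 0.001, 0.001]
contact_force: [-1.0, -0.7, 6.4]
gripper_width: 0.0541
gripper_force: 47.2
```

>>> step_arm:
  rows:
    - [0,0,-2,0,0,0,50]
    - [0,0,-4,0,0,0,50]
    - [0,0,-4,0,0,0,50]
    - [0,0,-4,0,0,0,50]
    - [0,0,-4,0,0,0,50]

```text
clock: 41.72
ee_pos: [0.4225, 0.1096, 0.0824]
tcp_rot: [0.707, 0.707, -0.001, -0.0]
contact_force: [-0.8, -0.3, -1.3]
gripper_width: 0.0541
gripper_force: 47.6
```

D is empty, so it goes in the tray.

>>> step_arm:
  rows:
    - [0,0,-6,0,0,0,50]
    - [0,0,-12,0,0,0,50]
    - [0,0,-19,0,0,0,50]
    - [-4,0,-19,0,0,0,50]
    - [-42.5,-1.7,-19,0,0,0,50]
    - [-42.5,-1.7,-19,0,0,0,50]
    - [-42.5,-1.7,-19,0,0,0,50]
    - [-42.5,-1.7,-19,0,0,0,50]
    - [-42.5,-1.7,-19,0,0,0,50]
    - [-42.5,-1.7,-19,0,0,0,50]
    - [-42.5,-1.7,-19,0,0,0,50]
    - [-42.5,-1.7,-19,0,0,0,50]

```text
clock: 43.22
ee_pos: [0.4062, -0.3153, 0.2722]
tcp_rot: [0.707, 0.707, 0.0, -0.001]
contact_force: [-0.6, 1.5, -1.7]
gripper_width: 0.0542
gripper_force: 48.1
```

```bash
python3 -c "
from h import *
caps('pics/w12.png',.081)
print(go((.405,-.315,.0495)))
"
```

```text
tcp [ 0.4062 -0.3153  0.2722] [ 0.707  0.707  0.    -0.001] F [-0.55  1.49 -1.69]
[-0.1, -0.12, 22.29, 0.0, 0.0, 0.0]
```

>>> step_arm:
  rows:
    - [0,0,6,0,0,0,50]
    - [0,0,12,0,0,0,50]
    - [0,0,18,0,0,0,50]
    - [0,0,21,0,0,0,50]
    - [0,0,22.3,0,0,0,50]
    - [0,0,22.3,0,0,0,50]
    - [0,0,22.3,0,0,0,50]
    - [0,0,22.3,0,0,0,80]
    - [0,0,22.3,0,0,0,80]
    - [0,0,22.3,0,0,0,80]
    - [0,0,19,0,0,0,80]
    - [0,0,14,0,0,0,80]

```text
clock: 44.78
ee_pos: [0.4054, -0.3142, 0.1324]
tcp_rot: [0.707, 0.707, 0.0, -0.002]
contact_force: [0.3, -0.4, -0.0]
gripper_width: 0.0687
gripper_force: 0.0
```

>>> step_arm:
  rows:
    - [0,0,-6,0,0,0,100]
    - [0,0,-12,0,0,0,100]
    - [6,0,-12,0,0,0,100]
    - [48.5,3.7,-12,0,0,0,100]
    - [48.5,3.7,-12,0,0,0,100]
    - [48.5,3.7,-12,0,0,0,100]
    - [48.5,3.7,-12,0,0,0,100]
    - [48.5,3.7,-12,0,0,0,100]
    - [48.5,3.7,-12,0,0,0,100]
    - [48.5,3.7,-12,0,0,0,100]
    - [48.5,3.7,-12,0,0,0,100]
    - [48.5,3.7,-12,0,0,0,100]

```text
clock: 46.28
ee_pos: [0.4429, 0.1694, 0.2531]
tcp_rot: [0.706, 0.708, -0.0, 0.0]
contact_force: [-0.2, -1.0, 1.1]
gripper_width: 0.0856
gripper_force: 0.0
```

```bash
python3 -c "
from h import *
caps('pics/w13.png')"
```

```text
tcp [0.4429 0.1694 0.2531] [ 0.706  0.708 -0.     0.   ] F [-0.19 -1.02  1.08]
cap px 316 228 27 world [0.4445 0.1798] move [1.1, 0.15, 21.02, 0.0, 0.0, 0.0]
cap px 340 387 32 world [0.424  0.3145] move [14.57, -1.9, 21.01, 0.0, 0.0, 0.0]
cap px 240 147 31 world [0.5245 0.0932] move [-7.56, 8.14, 21.02, 0.0, 0.0, 0.0]
```

>>> step_arm:
  rows:
    - [1.1,0.1,5,0,0,0,100]
    - [1.1,0.1,10,0,0,0,100]
    - [1.1,0.1,15,0,0,0,100]
    - [1.1,0.1,19,0,0,0,100]
    - [1.1,0.1,20.9,0,0,0,100]
    - [1.1,0.1,20.9,0,0,0,100]
    - [1.1,0.1,20.9,0,0,0,50]
    - [1.1,0.1,20.9,0,0,0,50]
    - [1.1,0.1,20.9,0,0,0,50]
    - [1.1,0.1,20.9,0,0,0,50]
    - [1.1,0.1,20.9,0,0,0,50]
    - [1.1,0.1,20.9,0,0,0,50]

```text
clock: 47.82
ee_pos: [0.4454, 0.1806, 0.046]
tcp_rot: [0.707, 0.708, 0.001, 0.001]
contact_force: [-1.5, -2.5, 6.6]
gripper_width: 0.0541
gripper_force: 48.0
```

>>> step_arm:
  rows:
    - [0,0,-2,0,0,0,50]
    - [0,0,-4,0,0,0,50]
    - [0,0,-4,0,0,0,50]
    - [0,0,-4,0,0,0,50]
    - [0,0,-4,0,0,0,50]

```text
clock: 48.45
ee_pos: [0.4431, 0.1805, 0.0831]
tcp_rot: [0.707, 0.707, -0.001, -0.001]
contact_force: [-0.4, -0.2, -4.0]
gripper_width: 0.0538
gripper_force: 49.5
```

C is full, so it goes back where it was. On to B.

>>> step_arm:
  rows:
    - [0,0,2,0,0,0,50]
    - [0,0,3.8,0,0,0,50]
    - [0,0,3.8,0,0,0,50]
    - [0,0,3.8,0,0,0,80]
    - [0,0,3.8,0,0,0,80]
    - [0,0,3.8,0,0,0,80]
    - [0,0,-2,0,0,0,80]
    - [0,0,-8,0,0,0,100]
    - [0,0,-14,0,0,0,100]
    - [0,0,-17,0,0,0,100]

```text
clock: 49.7
ee_pos: [0.4456, 0.1811, 0.259]
tcp_rot: [0.707, 0.707, 0.003, 0.002]
contact_force: [0.2, 0.5, -0.8]
gripper_width: 0.0856
gripper_force: 0.0
```

>>> step_arm:
  rows:
    - [12,-2,0,0,0,0,100]
    - [12,-2,0,0,0,0,100]
    - [12,-2,0,0,0,0,100]
    - [12,-2,0,0,0,0,100]
    - [12,-2,0,0,0,0,100]

```text
clock: 50.32
ee_pos: [0.4243, 0.2996, 0.2543]
tcp_rot: [0.707, 0.707, -0.0, 0.0]
contact_force: [-0.1, 1.1, 0.3]
gripper_width: 0.0851
gripper_force: 0.0
```

```bash
python3 -c "
from h import *
caps('pics/w14.png');print(robot.get_state()['qpos'].round(2))"
```

```text
tcp [0.4243 0.2996 0.2543] [ 0.707  0.707 -0.     0.   ] F [-0.08  1.1   0.29]
cap px 319 238 27 world [0.4231 0.3195] move [2.0, -0.13, 21.13, 0.0, 0.0, 0.0]
cap px 319 312 32 world [0.4232 0.3862] move [8.67, -0.13, 21.13, 0.0, 0.0, 0.0]
cap px 301 117 26 world [0.4426 0.1863] move [-11.32, 1.83, 21.13, 0.0, 0.0, 0.0]
[ 0.46 -0.04  1.78 -0.    1.4   0.46]
```

>>> step_arm:
  rows:
    - [1.9,-0.1,5,0,0,0,100]
    - [1.9,-0.1,10,0,0,0,100]
    - [1.9,-0.1,15,0,0,0,100]
    - [1.9,-0.1,19,0,0,0,100]
    - [1.9,-0.1,21,0,0,0,100]
    - [1.9,-0.1,21,0,0,0,100]
    - [1.9,-0.1,21,0,0,0,50]
    - [1.9,-0.1,21,0,0,0,50]
    - [1.9,-0.1,21,0,0,0,50]
    - [1.9,-0.1,21,0,0,0,50]
    - [1.9,-0.1,21,0,0,0,50]
    - [1.9,-0.1,21,0,0,0,50]

```text
clock: 51.88
ee_pos: [0.4243, 0.3202, 0.0462]
tcp_rot: [0.707, 0.707, 0.001, 0.001]
contact_force: [-0.2, -2.1, 6.3]
gripper_width: 0.0541
gripper_force: 48.1
```

>>> step_arm:
  rows:
    - [0,0,-2,0,0,0,50]
    - [0,0,-4,0,0,0,50]
    - [0,0,-4,0,0,0,50]
    - [0,0,-4,0,0,0,50]
    - [0,0,-4,0,0,0,50]

```text
clock: 52.5
ee_pos: [0.422, 0.3192, 0.083]
tcp_rot: [0.707, 0.707, -0.001, -0.0]
contact_force: [-0.8, -0.3, -5.8]
gripper_width: 0.0537
gripper_force: 49.8
```

Full as well. It goes back down, then A.

>>> step_arm:
  rows:
    - [0,0,2,0,0,0,50]
    - [0,0,3.8,0,0,0,50]
    - [0,0,3.8,0,0,0,50]
    - [0,0,3.8,0,0,0,80]
    - [0,0,3.8,0,0,0,80]
    - [0,0,3.8,0,0,0,80]
    - [0,0,-2,0,0,0,80]
    - [0,0,-8,0,0,0,100]
    - [0,0,-14,0,0,0,100]
    - [0,0,-17,0,0,0,100]

```text
clock: 53.75
ee_pos: [0.4244, 0.3205, 0.2592]
tcp_rot: [0.707, 0.707, 0.003, 0.001]
contact_force: [0.4, 1.2, -0.8]
gripper_width: 0.0853
gripper_force: 0.0
```

>>> step_arm:
  rows:
    - [6,0,0,0,0,0,100]
    - [6,0,0,0,0,0,100]
    - [6,0,0,0,0,0,100]
    - [6,0,0,0,0,0,100]

```text
clock: 54.25
ee_pos: [0.4229, 0.3788, 0.254]
tcp_rot: [0.707, 0.707, -0.0, 0.0]
contact_force: [0.5, 0.1, -0.1]
gripper_width: 0.0855
gripper_force: 0.0
```

```bash
python3 -c "
from h import *
caps('pics/w15.png')"
```

```text
tcp [0.4229 0.3788 0.254 ] [ 0.707  0.707 -0.     0.   ] F [ 0.52  0.11 -0.09]
cap px 315 226 27 world [0.4255 0.387 ] move [0.82, 0.25, 21.12, 0.0, 0.0, 0.0]
cap px 319 164 27 world [0.4216 0.3214] move [-5.73, -0.13, 21.12, 0.0, 0.0, 0.0]
cap px 303 69 23 world [0.44   0.2021] move [-17.67, 1.7, 21.12, 0.0, 0.0, 0.0]
```

>>> step_arm:
  rows:
    - [0.8,0.2,5,0,0,0,100]
    - [0.8,0.2,10,0,0,0,100]
    - [0.8,0.2,15,0,0,0,100]
    - [0.8,0.2,19,0,0,0,100]
    - [0.8,0.2,21,0,0,0,100]
    - [0.8,0.2,21,0,0,0,100]
    - [0.8,0.2,21,0,0,0,50]
    - [0.8,0.2,21,0,0,0,50]
    - [0.8,0.2,21,0,0,0,50]
    - [0.8,0.2,21,0,0,0,50]
    - [0.8,0.2,21,0,0,0,50]
    - [0.8,0.2,21,0,0,0,50]

```text
clock: 55.8
ee_pos: [0.4262, 0.3887, 0.0467]
tcp_rot: [0.707, 0.708, 0.002, 0.0]
contact_force: [-1.9, -1.1, 5.9]
gripper_width: 0.0544
gripper_force: 47.6
```

>>> step_arm:
  rows:
    - [0,0,-2,0,0,0,50]
    - [0,0,-4,0,0,0,50]
    - [0,0,-4,0,0,0,50]
    - [0,0,-4,0,0,0,50]
    - [0,0,-4,0,0,0,50]

```text
clock: 56.42
ee_pos: [0.4242, 0.3872, 0.0834]
tcp_rot: [0.707, 0.707, -0.001, -0.0]
contact_force: [-0.8, 0.5, -4.9]
gripper_width: 0.054
gripper_force: 49.6
```

A is full too and goes back. Then a final overview check.

>>> step_arm:
  rows:
    - [0,0,2,0,0,0,50]
    - [0,0,3.8,0,0,0,50]
    - [0,0,3.8,0,0,0,50]
    - [0,0,3.8,0,0,0,80]
    - [0,0,3.8,0,0,0,80]
    - [0,0,3.8,0,0,0,80]
    - [0,0,-2,0,0,0,80]
    - [0,0,-8,0,0,0,100]
    - [0,0,-14,0,0,0,100]
    - [0,0,-20,0,0,0,100]
    - [0,0,-25,0,0,0,100]
    - [0,0,-25,0,0,0,100]

```text
clock: 57.92
ee_pos: [0.4268, 0.389, 0.3408]
tcp_rot: [0.707, 0.707, 0.005, 0.001]
contact_force: [0.2, 0.1, 0.0]
gripper_width: 0.0853
gripper_force: 0.0
```

>>> step_arm:
  rows:
    - [-4,-4.5,-2,0,0,-0.18,100]
    - [-8,-4.5,-2,0,0,-0.36,100]
    - [-12,-4.5,-2,0,0,-0.54,100]
    - [-16,-4.5,-2,0,0,-0.72,100]
    - [-20,-4.5,-2,0,0,-0.9,100]
    - [-24,-4.5,-2,0,0,-1.08,100]
    - [-28,-4.5,-2,0,0,-1.26,100]
    - [-33,-4.5,-2,0,0,-1.44,100]
    - [-35,-4.5,-2,0,0,-1.57,100]
    - [-35,-4.5,-2,0,0,-1.57,100]
    - [-35,-4.5,-2,0,0,-1.57,100]
    - [-35,-4.5,-2,0,0,-1.57,100]

```text
clock: 59.42
ee_pos: [0.3802, 0.0385, 0.354]
tcp_rot: [-0.0, 1.0, 0.0, -0.0]
contact_force: [-1.0, 0.4, -0.5]
gripper_width: 0.0856
gripper_force: 0.0
```

```bash
python3 -c "
from h import *
im,m=caps('pics/w16.png')
for n,X in [('bay tin',(.537,-.010,.082)),('A',(.425,.387,.077)),('B',(.422,.32,.077)),('C',(.4445,.18,.077)),('tray1',(.406,-.384,.08)),('tray2',(.405,-.315,.08)),('rod',(.425,-.15,.184)),('decoy',(.568,.094,.18))]:
  q=proj(m,X);print(n,np.round([639-q[0],399-q[1]]))
"
```

```text
tcp [0.3802 0.0385 0.354 ] [-0.  1.  0. -0.] F [-1.03  0.42 -0.5 ]
cap px 354 129 20 world [ 0.5355 -0.0114] move [-15.54, -5.01, 31.11, 0.0, 0.0, 0.0]
cap px 213 191 21 world [0.4423 0.1788] move [-6.23, 14.01, 31.11, 0.0, 0.0, 0.0]
cap px 59 211 24 world [0.4148 0.3761] move [-3.5, 33.75, 31.12, 0.0, 0.0, 0.0]
cap px 109 211 23 world [0.4148 0.3111] move [-3.49, 27.25, 31.12, 0.0, 0.0, 0.0]
cap px 588 217 24 world [ 0.4065 -0.3083] move [-2.61, -34.69, 31.1, 0.0, 0.0, 0.0]
bay tin [354. 127.]
A [ 53. 204.]
B [104. 206.]
C [213. 190.]
tray1 [650. 217.]
tray2 [596. 218.]
rod [508. 172.]
decoy [271.  59.]
```

View pics/w16.png

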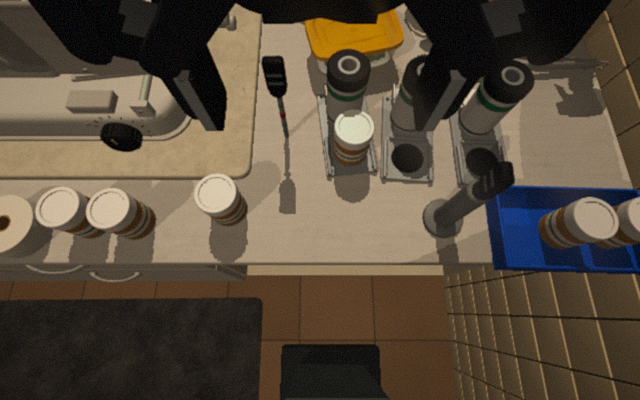

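The picture shows a tin standing in the left bay at (354,129), two upright tins in the tray, three full ones on the counter, and the rod in its stand.

```bash
python3 -c "
from station import robot
print(robot.finish_job())"
```

```text
the job is handed in; nothing more can be done
None
```

I handed the job in: only the left magazine was low and has a full tin in its bay, both empty tins are in the blue tray, the three spare full ones stand on the counter, and the rod hangs in its stand. I read the magazines from the depth at which the rod bottomed, not from the red band.

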